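Tip the sharpening stone into its holder and lock the jaw

TASK

The sharpening stone is drying on edge in the drip gutter of its holder. Push it high up so that it tips over the gutter's edge and lies flat on the wooden bed, and push it back against the low back ledge. Then slide the jaw along until the stone is held between jaw and fixed stop with no gap, and flip the jaw's cam lever all the way down to the back to lock it. Do not disturb the other things on the board.

Things in the scene. Friction and masses are not known exactly. Their poses are not given: they have to be found in the camera images.
- stone_holder: Stone holder fixed on the board, 108 (x) x 232 (y) mm. Origin: on the board under the middle of its bed; x points to its back (away from the robot), y along it to the fixed stop (robot's left), z up. In this frame, mm: gutter in front x -57 to -25, floor z 9, full length, front wall 5 thick, top z 17; hardwood bed x -25 to 46, top z 17, with a flush steel strip along x 0; low back ledge, face at x 25, top z 21
- bed_edge (a point): Middle of the gutter's back wall, on its top edge (holder x -25, z 17 mm): the 8 mm high step from gutter floor to bed, over which the stone is tipped. Axes as the holder's
- stop_face (a point): Foot of the fixed stop's rubber face, on the bed (holder x 0, y 101, z 17 mm); the face looks to the holder's -y, is 42 mm wide and 13 mm high; the jaw slides towards it. Axes as the holder's
- stone: Grey two-layer sharpening stone, block 22 (x) x 115 (y) x 48 (z) mm, about 0.28 kg, loose. Starts standing on a long narrow edge in the gutter, its y along the holder's y, within 5 mm of the gutter's middle, top 57 mm above the board. Origin: centre of that edge; z up, x through the thickness to the back. Tipped onto the bed, its x points straight down, its z to the back, its top 39 mm above the board
- stone_mid (a point): Centre of the stone block (24 mm along z from its origin); axes as the stone's. With the stone flat on the bed and against back ledge and fixed stop, it is at x 1, y 43.5, z 28 mm of the holder; just tipped over it tends to lie some 18 mm further front, overhanging the gutter
- jaw (a joint): Sliding jaw's position along the holder's y, m: 0 fully open, grows towards the fixed stop. Its rubber face (42 mm wide, 13 mm high) is at holder y = -66 mm + value, so it closes on the stone against the stop at 0.052. Starts at 0 to 0.022. Slides with about 3 N, some 3 N more when it pushes the stone, and stays where left; with the lever locked it is jammed (about 30 N)
- jaw_back (a point): Middle of the jaw's flat back end, 42 mm behind its face and 26 mm above the board; push here (or at the lever's side) towards the fixed stop. Axes as the holder's. The end is 24 mm wide (x) and reaches 35 mm above the board; its foot, up to 24 mm above the board, is 44 mm wide
- cam_lever (a joint): Angle of the cam lever on the jaw, rad: 0 upright (free), grows as it swings to the back (holder +x) and down; 1.57 is level, its end stop, locked. Starts at -0.3 to 0.2. Pivot along the holder's y, 27 mm behind the jaw's face, 26 mm above the board, at holder x 0. From about 0.3 the cam bears on the strip and it goes harder (10 to 20 N at the tip); past 1.33 it stays down, springing back under 0.1
- lever_tip (a point): Centre of the cam lever's round end bar, 46 mm from the pivot; the bar is 13 mm thick and 14 mm wide along the holder's y, the lever below it 7 mm thick and 10 mm wide. z points outwards along the lever, y as the holder's
- oil_bottle: Brown glass bottle, 40 mm in diameter, 74 mm high, standing behind the holder near the fixed stop; origin at the centre of its foot. Leave it
- scraper: Thin steel scraping pen, 118 mm long, 8 mm high, lying behind the holder; origin at its middle. Leave it
- water_dish: Small porcelain dish, 49 mm in diameter, 20 mm high, left of the holder towards the robot; origin at the centre of its foot. Leave it
- palette_lid: Flat round porcelain lid, 108 mm in diameter, 11 mm high, lying far left, behind the painted plate's stand; origin at the centre of its underside. Leave it
- wood_stick: Tapered wooden stick, 157 mm long, 17 mm high, lying at the left near the board's front; origin at its middle. Leave it
- teacup: Porcelain teacup, 114 mm wide, 62 mm high, left of the painted plate's stand; origin at the centre of its foot. Leave it

How it is judged:
By the outcome, as a careful person would: the job done as asked, in the order asked, and still so for the second after the job is handed in, with the robot touching nothing.
It also fails if it takes over 61 s, if anything falls off the work surface, if the arm or the gripper's body presses on something with over 40 N, if the wrist force passes 120 N, or if a joint passes its speed limit or range.

ROBOT

A 7-joint arm with a two-finger parallel gripper is mounted at the origin on a cart in front of the work surface, level with it; the furniture and walls round the work are solid. World frame = base frame: x ahead of the robot, y to its left, z up, the work surface at z = 0. Lengths are in m, angles in rad, forces in N, time in s.
With the tool pointing down it reaches from about 0.425 to 0.8 m from the base axis. Payload 8.3 kg.
Tool frame: the origin (TCP) lies midway between the tips of the shut fingers; the grasp point (between the pads) lies 19 mm behind it (arm.tcp_to_grasp is the distance from the TCP to the grasp point, in m); z points along the fingers, x is the direction in which the jaws open and shut, and the axes are right-handed (so a half turn about z gives the same grasp; the last joint's range is limited). The gripper opens to 85 mm and grips with 20 to 120 N. Pads are 22 mm wide; open, the fingers measure 114 mm over their backs; the gripper's body (76 mm by 85 mm) begins 54 mm behind the grasp point. The pads swing forward as they close: fully open they stand 13 mm farther back than shut.
Start: joints at [1.221, 0.383, 0.016, 1.37, -0.006, 1.388, -0.046], TCP at [0.177, -0.599, 0.2] pointing down, gripper open.
Joint ranges: [-2.95, 2.95], [-0.25, 2.06], [-1.52, 1.56], [0.18, 2.33], [-1.44, 4.58], [0.02, 2.06], [-3.01, 3.01]. Speed limits (rad/s): [2.39, 2.39, 3.01, 3.01, 3.14, 3.14, 3.14].

INTERFACE

Orientations are given as [roll, pitch, yaw] about the fixed x, y, z axes, in that order (R = Rz(yaw) Ry(pitch) Rx(roll)).
In Python, from cell import arm gives the robot as it stands.
- The arm moves only by the tool carry_out, never from a script. Its argument "commands" is one flat list of numbers, 5 for each row, row after row: the shift along the tool's x, y, z in cm, then the turn about the tool's z in degrees, then the finger opening in cm, from 0 to 8.54. A call has exactly 5 rows; each row is the pose to reach, as a shift and turn from the pose commanded when the call began, along the tool's axes at that moment; what a row does not reach only later rows make up. A row lasts 1/10 s, in which the tool goes at most 50 mm and 8.59 degrees, less where a joint would pass 70% of its speed; a pose out of reach is approached as far as the arm can. A call with a gripper value outside its range is refused whole. The fingers move at their own pace and stop on an object; the grip force is fixed at half the most. Time passes only in rows, so rows that repeat a pose let the fingers close, or fill a call up. It gives the time, the measured TCP pose, the force and the opening at its end, in the units of the state.
- arm.get_state(): the state, without advancing time (a new reading comes with each control period).
- arm.get_image(name): name is "scene" or "side" or "wrist"; returns a dict with "img" (384x512x3 uint8, blue, green, red), "z_map" (384x512 float32, m along the optical axis (not along the pixel's ray), 0 where there is no reading), "mtx" (3x3 intrinsics, pixels), "rvec" (rotation vector, rad) and "tvec" (3), from world to camera coordinates, as OpenCV has them. Camera axes: x right, y down, z forward; pixel columns grow to the right and rows downward; lengths in m; the calibration is good to about 2 mm. A picture is of the moment at which its call begins.
- arm.finish_job(): hands the job in, once; it reports no verdict.
The state is a dict: "t": time; "joint_positions": joint angles; "joint_velocities": joint speeds; "joint_torque": joint torques, N m; "ee_pos": TCP position; "eef_rot": TCP orientation; "force": force on the tool from outside, world axes, zero at the start; "wrist_torque": the same for the moment, N m; "finger_gap": finger opening in m.
Only numpy, scipy, OpenCV 4.12 (cv2) and the standard library are available. Lean on these libraries where they do the work, as an engineer would, in place of code of your own. Each camera call takes 0.05 s, during which the arm holds its last target.

## Working session

There is one attempt and no reset: what is moved stays moved. The work goes in short steps, Python scripts to look and compute and a tool call to move; the robot and the scene stay as the last step left them, time stands still between calls to the robot, and variables do not carry over. Pictures are saved under pics/ and viewed, and the job is handed in when it is done.

Besides the shell and the picture viewer there is one more tool, called after "Call:" as a command line: name --argument value ..., lists and objects as JSON in quotes. carry_out: Moves the arm, as the interface text tells. Its arguments: {"type":"object","properties":{"commands":{"type":"array","items":{"type":"number"}}},"required":["commands"]}

```bash
ls; mkdir -p pics; python3 - <<'E'
from cell import arm
import cv2
s=arm.get_state()
for k,v in s.items(): print(k,v)
for n in ("scene","side","wrist"):
    d=arm.get_image(n); cv2.imwrite(f"pics/{n}0.png",d["img"]); 
    R=cv2.Rodrigues(d["rvec"])[0]; print(n,d["mtx"].tolist(),(-R.T@d["tvec"].ravel()), R[2])
E
```

```text
pics
t 0.0
joint_positions [ 1.22111649  0.38420791  0.01638234  1.37116797 -0.00630828  1.38818288
 -0.04647378]
joint_velocities [ 6.90243093e-04  5.25333501e-04  6.08406820e-04  7.28345576e-04
 -2.55763314e-03  6.34208385e-04  6.75430483e-05]
joint_torque [ 1.99613300e-03 -6.27599144e+01  8.45417026e-01 -3.71823049e+01
  1.67006208e-02  1.41034985e-02  2.39115172e-05]
ee_pos [ 0.17666321 -0.59892636  0.19889158]
eef_rot [ 3.14156449e+00  1.91671416e-03 -1.28393591e+00]
force [-0.74716807  0.30169559  0.4313234 ]
wrist_torque [-0.00354686  0.05971808  0.00838257]
finger_gap 0.085459309083142
scene [[496.10705252030385, 0.0, 260.9871386936298], [0.0, 496.10705252030385, 193.2565273654628], [0.0, 0.0, 1.0]] [0.1651544  0.72243442 0.82649971] [ 0.3331443  -0.66188792 -0.67150522]
side [[347.404532832709, 0.0, 255.3403109728847], [0.0, 347.404532832709, 189.05598705924575], [0.0, 0.0, 1.0]] [0.07560942 0.6739801  0.42522132] [ 0.52750846 -0.75896481 -0.38171617]
wrist [[273.33315709923863, 0.0, 253.68711304815253], [0.0, 273.33315709923863, 192.29762729243762], [0.0, 0.0, 1.0]] [ 0.24315397 -0.5804168   0.37319065] [-0.26102309 -0.07557933 -0.96236932]
```

View pics/scene0.png

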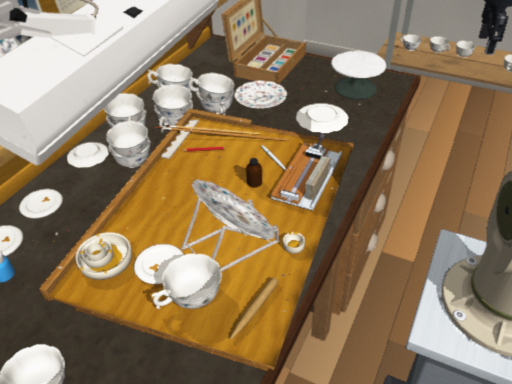

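View pics/side0.png

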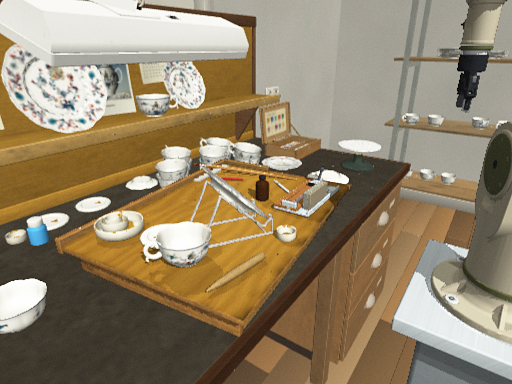

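View pics/wrist0.png

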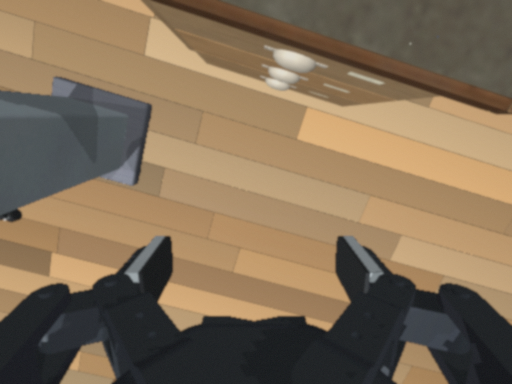

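```bash
cat > h.py <<'E'
from cell import arm
import cv2, numpy as np
from scipy.spatial.transform import Rotation as Ro
def cloud(d):
    z=d["z_map"]; K=d["mtx"]; R=cv2.Rodrigues(d["rvec"])[0]; t=d["tvec"].ravel()
    v,u=np.indices(z.shape)
    P=np.stack([(u-K[0,2])/K[0,0]*z,(v-K[1,2])/K[1,1]*z,z],-1)
    W=(P-t)@R
    W[z<=0]=np.nan
    return W
def proj(d,p):
    q,_=cv2.projectPoints(np.array(p,float).reshape(-1,3),d["rvec"],d["tvec"],d["mtx"],None); return q.reshape(-1,2)
def ray(d,u,v,h):
    K=d["mtx"]; R=cv2.Rodrigues(d["rvec"])[0]; t=d["tvec"].ravel()
    c=-R.T@t; r=R.T@np.array([(u-K[0,2])/K[0,0],(v-K[1,2])/K[1,1],1]); return c+r*(h-c[2])/r[2]
def crop(d,x0,y0,x1,y1,s,name):
    cv2.imwrite(name,cv2.resize(d["img"][y0:y1,x0:x1],None,fx=s,fy=s,interpolation=cv2.INTER_CUBIC))
E
python3 - <<'E'
from h import *
d=arm.get_image("scene"); W=cloud(d)
crop(d,240,120,370,220,6,"pics/c1.png")
for (u,v) in [(345,210),(290,240),(255,190),(320,180),(290,205),(317,150),(322,168),(310,195),(345,147)]:
    print(u,v,W[v,u].round(4))
e=arm.get_image("side"); crop(e,250,160,360,230,7,"pics/c2.png")
E
```

```text
345 210 [ 0.3838 -0.1907 -0.0665]
290 240 [0.4463 0.0253 0.005 ]
255 190 [ 5.939e-01 -9.660e-02  3.000e-04]
320 180 [ 0.449  -0.1644  0.0324]
290 205 [ 0.4939 -0.0853 -0.0018]
317 150 [ 0.4976 -0.2697  0.0361]
322 168 [ 0.4519 -0.1817  0.0564]
310 195 [ 0.453  -0.1092  0.0268]
345 147 [ 0.4474 -0.3581  0.0013]
```

View pics/c1.png

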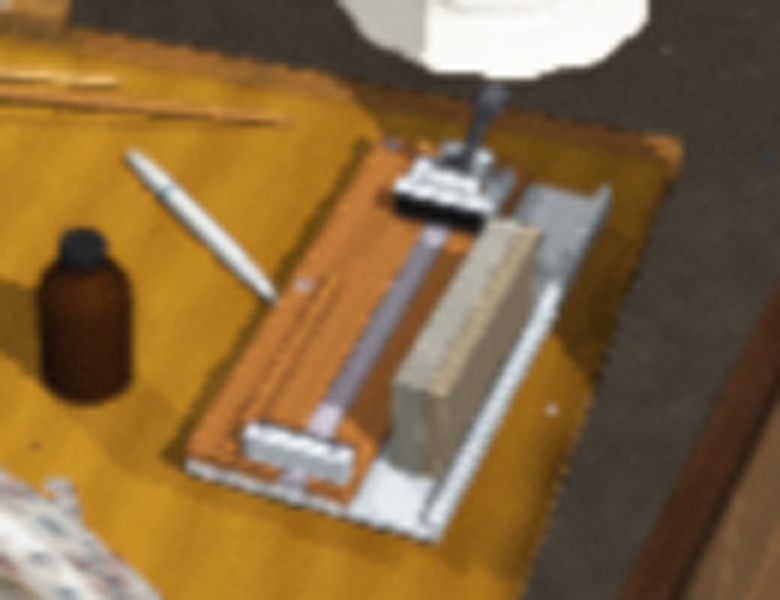

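View pics/c2.png

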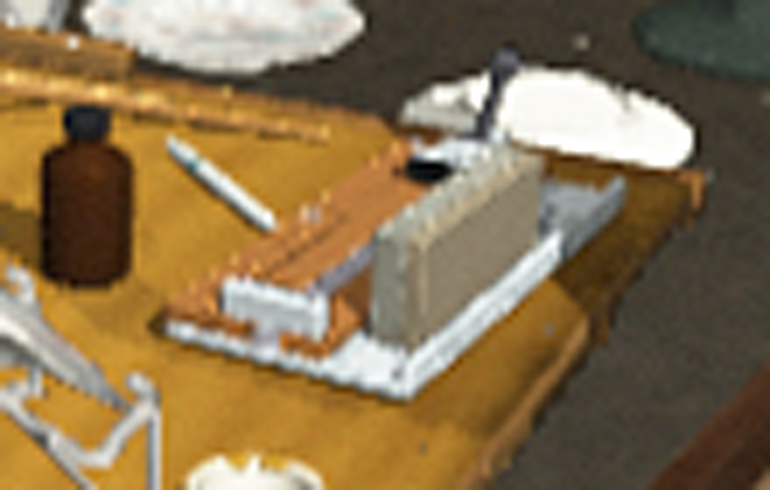

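```bash
python3 - <<'E'
from h import *
d=arm.get_image("scene"); W=cloud(d)
P={"BL":(271.3,196.5),"FL":(311.5,208.5),"FR":(341.3,150.8),"BR":(303,144)}
Q={k:ray(d,*p,0.017) for k,p in P.items()}
for k in Q: print(k,Q[k].round(4))
n=lambda a,b:np.linalg.norm(Q[a]-Q[b])
print("len",n("BL","BR"),n("FL","FR"),"wid",n("BL","FL"),n("BR","FR"))
# stone top
m=(abs(W[...,2]-0.057)<0.004)&(W[...,0]>0.4)&(W[...,0]<0.5)&(W[...,1]>-0.3)&(W[...,1]<-0.05)
pts=W[m]; print(len(pts),pts.mean(0)); 
r=cv2.minAreaRect((pts[:,:2]*1000).astype(np.float32)); print(r)
# back holder bottom plane: bed points
for z0,tag in ((0.017,"bed"),(0.009,"gut")):
    m=(abs(W[...,2]-z0)<0.003)&(W[...,0]>0.38)&(W[...,0]<0.58)&(W[...,1]>-0.32)&(W[...,1]<-0.05)
    p=W[m]; print(tag,len(p),p.min(0),p.max(0), cv2.minAreaRect((p[:,:2]*1000).astype(np.float32)))
for (a,b) in [((0.3,0.6),(-0.3,-0.02))]:
    pass
E
```

```text
BL [ 0.5391 -0.0754  0.017 ]
FL [ 0.436  -0.0772  0.017 ]
FR [ 0.4455 -0.3174  0.017 ]
BR [ 0.5499 -0.3031  0.017 ]
len 0.22795344801002415 0.24035345781222892 wid 0.10310742546935704 0.10536627696776439
298 [ 0.45922066 -0.16808199  0.0567287 ]
((464.4109191894531, -197.35072326660156), (39.29811096191406, 178.0106201171875), 10.573474884033203)
bed 1267 [ 0.43795278 -0.31625349  0.01400424] [ 0.5534843  -0.07994024  0.01999423] ((495.42156982421875, -197.87606811523438), (109.99921417236328, 236.4188995361328), 2.4481353759765625)
gut 375 [ 0.43741998 -0.31621933  0.00610092] [ 0.57975466 -0.07902784  0.01197796] ((510.0818176269531, -196.05780029296875), (138.13526916503906, 235.86294555664062), 2.1725614070892334)
```

```bash
cat >> h.py <<'E'
def plan(cur,curyaw,tgt,yaw):
    """cur,tgt TCP world; returns tool-axis shift in cm and turn deg (tool pointing down)"""
    R=Ro.from_euler("xyz",[np.pi,0,curyaw]).as_matrix()
    return (R.T@(np.array(tgt)-np.array(cur))*100).round(2), round(float(-np.degrees(yaw-curyaw)),2)
E
python3 - <<'E'
from h import *
for n in ("scene","side"):
    d=arm.get_image(n); W=cloud(d)
    m=(W[...,2]>0.09)&(W[...,0]>0.25)&(W[...,0]<0.75)&(W[...,1]>-0.75)&(W[...,1]<0.15)
    p=W[m]; print(len(p)); 
    g=np.unique((p/0.05).round().astype(int),axis=0)*0.05; print(g.round(2).tolist()[:60])
s=arm.get_state()
print(plan(s["ee_pos"],s["eef_rot"][2],[0.45,-0.2,0.25],np.radians(-87.6)))
E
```

```text
6042
[[0.45, 0.1, 0.1], [0.45, 0.15, 0.1], [0.5, 0.1, 0.1], [0.5, 0.15, 0.1], [0.5, 0.15, 0.15], [0.55, 0.05, 0.1], [0.55, 0.1, 0.1], [0.55, 0.1, 0.15], [0.55, 0.15, 0.1], [0.55, 0.15, 0.15], [0.6, 0.05, 0.1], [0.6, 0.05, 0.15], [0.6, 0.1, 0.1], [0.6, 0.1, 0.15], [0.6, 0.15, 0.15], [0.6, 0.15, 0.2], [0.65, 0.0, 0.1], [0.65, 0.05, 0.1], [0.65, 0.05, 0.15], [0.65, 0.1, 0.1], [0.65, 0.1, 0.15], [0.7, -0.15, 0.4], [0.7, -0.15, 0.45], [0.7, -0.1, 0.4], [0.7, -0.1, 0.45], [0.7, -0.05, 0.4], [0.7, -0.05, 0.45], [0.7, 0.0, 0.4], [0.7, 0.0, 0.45], [0.7, 0.05, 0.4], [0.7, 0.05, 0.45], [0.7, 0.05, 0.5], [0.7, 0.1, 0.4], [0.7, 0.1, 0.45], [0.7, 0.1, 0.5], [0.7, 0.15, 0.4], [0.7, 0.15, 0.45], [0.7, 0.15, 0.5], [0.75, -0.25, 0.4], [0.75, -0.2, 0.4], [0.75, -0.15, 0.4], [0.75, -0.15, 0.45], [0.75, -0.1, 0.4], [0.75, -0.1, 0.45], [0.75, -0.05, 0.4], [0.75, -0.05, 0.45], [0.75, -0.05, 0.5], [0.75, 0.0, 0.45], [0.75, 0.0, 0.5], [0.75, 0.05, 0.45], [0.75, 0.05, 0.5], [0.75, 0.1, 0.5], [0.75, 0.15, 0.5]]
4293
[[0.45, 0.1, 0.1], [0.45, 0.15, 0.1], [0.5, 0.1, 0.1], [0.5, 0.15, 0.1], [0.5, 0.15, 0.15], [0.
[... 319 characters left out ...]
-0.15, 0.45], [0.7, -0.1, 0.4], [0.7, -0.1, 0.45], [0.7, -0.05, 0.4], [0.7, -0.05, 0.45], [0.7, 0.0, 0.4], [0.7, 0.0, 0.45], [0.7, 0.05, 0.4], [0.7, 0.05, 0.45], [0.7, 0.05, 0.5], [0.7, 0.1, 0.4], [0.7, 0.1, 0.45], [0.7, 0.1, 0.5], [0.7, 0.15, 0.4], [0.7, 0.15, 0.45], [0.7, 0.15, 0.5], [0.75, -0.25, 0.4], [0.75, -0.25, 0.45], [0.75, -0.2, 0.4], [0.75, -0.2, 0.45], [0.75, -0.15, 0.4], [0.75, -0.15, 0.45], [0.75, -0.15, 0.5], [0.75, -0.1, 0.4], [0.75, -0.1, 0.45], [0.75, -0.1, 0.5], [0.75, -0.05, 0.4], [0.75, -0.05, 0.45], [0.75, -0.05, 0.5], [0.75, 0.0, 0.45], [0.75, 0.0, 0.5], [0.75, 0.05, 0.45], [0.75, 0.05, 0.5], [0.75, 0.1, 0.5], [0.75, 0.15, 0.5]]
(array([-30.58, -37.5 ,  -5.03]), 14.03)
```

Call:
carry_out --commands '[-3, -3.7, -1, 1.5, 8.5, -6, -7.4, -2, 3, 8.5, -9, -11.1, -3, 4.5, 8.5, -12, -14.8, -4, 6, 8.5, -15, -18.5, -5, 7, 8.5]'

```text
t: 0.9
ee_pos: [0.3127, -0.4015, 0.2505]
eef_rot: [-3.141, -0.001, -1.407]
force: [1.1, -0.7, -0.0]
finger_gap: 0.0855
```

```bash
python3 - <<'E'
from h import *
s=arm.get_state();print(s["ee_pos"])
print(plan(s["ee_pos"],s["eef_rot"][2],[0.44,-0.2,0.25],np.radians(-87.6)))
E
```

```text
[ 0.31265318 -0.40150369  0.25052008]
(array([-17.81, -15.85,   0.05]), 6.98)
```

Call:
carry_out --commands '[-3.6, -3.2, 0, 1.4, 8.5, -7.2, -6.4, 0, 2.8, 8.5, -10.8, -9.6, 0, 4.2, 8.5, -14.4, -12.8, 0, 5.6, 8.5, -17.8, -15.9, 0, 7, 8.5]'

```text
t: 1.4
ee_pos: [0.4403, -0.1996, 0.2503]
eef_rot: [-3.141, -0.001, -1.529]
force: [1.2, -0.7, 0.1]
finger_gap: 0.085
```

```bash
python3 - <<'E'
from h import *
d=arm.get_image("wrist"); cv2.imwrite("pics/w1.png",cv2.resize(d["img"],(800,600))); np.savez("w1.npz",**d)
print({k:arm.get_state()[k] for k in("t","ee_pos","eef_rot")})
E
```

```text
{'t': 1.45, 'ee_pos': array([ 0.44449812, -0.19128726,  0.25043417]), 'eef_rot': array([-3.13860984e+00,  2.57903363e-03, -1.52038290e+00])}
```

View pics/w1.png

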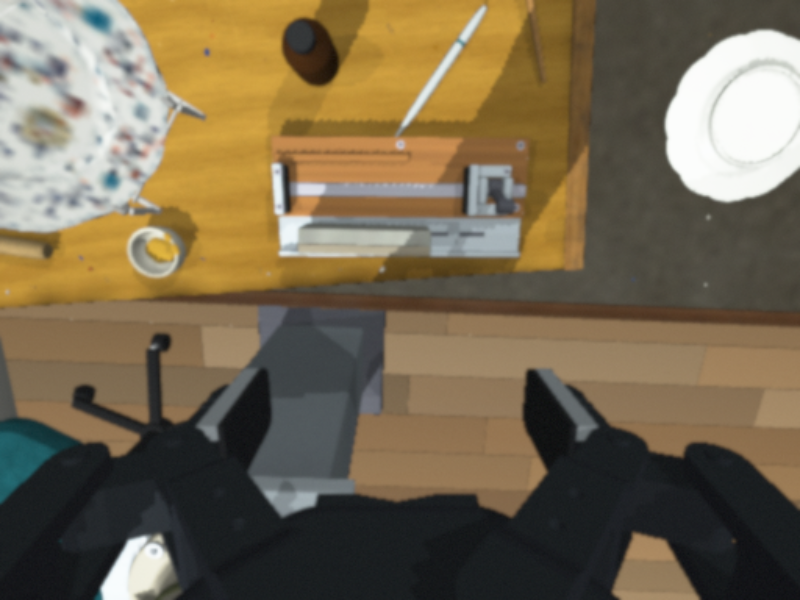

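```bash
python3 - <<'E'
from h import *
import time
d=arm.get_image("wrist"); d=arm.get_image("wrist")
s=arm.get_state();print({k:s[k] for k in("t","ee_pos","eef_rot","joint_velocities")})
np.savez("w2.npz",**d); cv2.imwrite("pics/w2.png",cv2.resize(d["img"][70:190,150:360],(800,457),interpolation=cv2.INTER_CUBIC))
W=cloud(d)
print("board z", np.nanmedian(W[60:75,190:230,2]))
for z0,tag in ((0.017,"bed"),(0.057,"stone")):
    m=(abs(W[...,2]-z0)<0.0035)&(W[...,0]>0.4)&(W[...,0]<0.6)&(W[...,1]>-0.34)&(W[...,1]<-0.05)
    p=W[m]; print(tag,len(p),p.min(0),p.max(0), cv2.minAreaRect((p[:,:2]*1000).astype(np.float32)))
E
```

```text
{'t': 1.55, 'ee_pos': array([ 0.44115221, -0.19819248,  0.25021466]), 'eef_rot': array([-3.14065435e+00,  3.78508014e-04, -1.52137337e+00]), 'joint_velocities': array([0.04508662, 0.00157347, 0.07957438, 0.0064952 , 0.02204602,
       0.00190265, 0.03934487])}
board z -0.0003632361750737286
bed 6866 [ 0.43614122 -0.31832182  0.01358944] [ 0.59772364 -0.08325678  0.02047465] ((519.1357421875, -199.93331909179688), (160.6326141357422, 232.21144104003906), 1.6897728443145752)
stone 1606 [ 0.44547384 -0.28909708  0.05356103] [ 0.59997859 -0.10791792  0.06030339] ((523.904296875, -198.86212158203125), (154.74815368652344, 179.74583435058594), 0.8415947556495667)
```

View pics/w2.png

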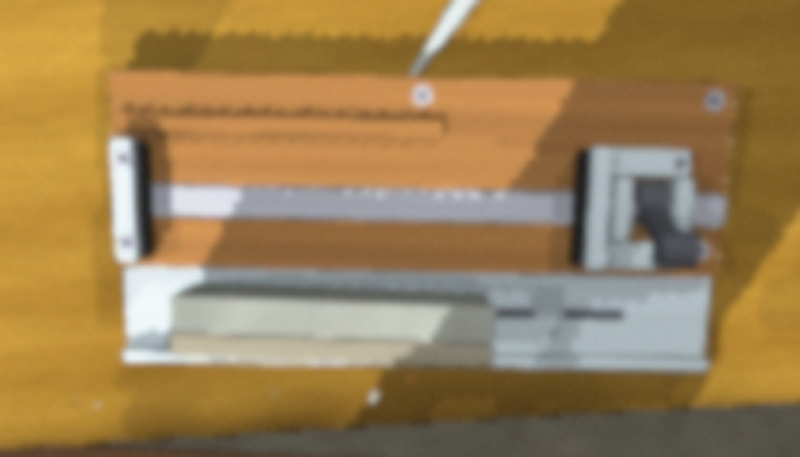

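```bash
cat >> h.py <<'E'
def cr(d,x,y,h,sx=800/210,ox=150,oy=70): return ray(d,ox+(x+.5)/sx-.5,oy+(y+.5)/sx-.5,h)
E
python3 - <<'E'
from h import *
d=arm.get_image("wrist"); s=arm.get_state(); print(s["t"],s["ee_pos"],np.abs(s["joint_velocities"]).max())
np.savez("w3.npz",**d); cv2.imwrite("pics/w3.png",cv2.resize(d["img"][70:190,150:360],(800,457),interpolation=cv2.INTER_CUBIC))
d0=np.load("w2.npz")
Q={k:cr(d0,*p,.017) for k,p in dict(BL=(110,72),BR=(736,88),FL=(124,363),FR=(709,371)).items()}
for k in Q: print(k,Q[k].round(4))
n=lambda a,b:np.linalg.norm(Q[a]-Q[b])
print("len",n("BL","BR"),n("FL","FR"),"wid",n("BL","FL"),n("BR","FR"))
for a,b in (("BR","BL"),("FR","FL")):
    v=Q[b]-Q[a]; print(np.degrees(np.arctan2(-v[0],v[1])))
print("stone top corners z57")
for p in [(175,293),(492,300),(175,333),(492,345)]: print(p,cr(d0,*p,.057).round(4))
W=cloud(d0)
# column profiles through stone
u=150+int(330/3.81)
for v in range(138,168): print(v,W[v,u].round(4))
E
```

```text
1.6 [ 0.43994024 -0.20067322  0.25004954] 0.048805274078516245
BL [ 0.5427 -0.0842  0.017 ]
BR [ 0.5494 -0.3147  0.017 ]
FL [ 0.4346 -0.0874  0.017 ]
FR [ 0.4438 -0.3189  0.017 ]
len 0.23064074048723313 0.23166278748491803 wid 0.10810841149448173 0.1056770970371457
1.658612538962116
2.2614536654829616
stone top corners z57
(175, 293) [ 0.468  -0.1159  0.057 ]
(492, 300) [ 0.4715 -0.227   0.057 ]
(175, 333) [ 0.4539 -0.1159  0.057 ]
(492, 345) [ 0.4556 -0.2283  0.057 ]
138 [ 0.4789 -0.167   0.017 ]
139 [ 0.4775 -0.1671  0.0183]
140 [ 0.476  -0.1671  0.0175]
141 [ 0.4738 -0.1667  0.0089]
142 [ 0.4724 -0.1668  0.0102]
143 [ 0.4708 -0.1667  0.0083]
144 [ 0.4694 -0.1669  0.0093]
145 [ 0.4681 -0.1671  0.0117]
146 [ 0.4681 -0.1679  0.0251]
147 [ 0.4683 -0.1688  0.0397]
148 [ 0.4684 -0.1696  0.0525]
149 [ 0.4677 -0.17    0.0574]
150 [ 0.4662 -0.17    0.0568]
151 [ 0.4651 -0.1701  0.0581]
152 [ 0.4637 -0.1701  0.0579]
153 [ 0.4623 -0.1702  0.0573]
154 [ 0.461  -0.1702  0.0576]
155 [ 0.4597 -0.1703  0.0581]
156 [ 0.4583 -0.1703  0.0578]
157 [ 0.457  -0.1704  0.058 ]
158 [ 0.4556 -0.1704  0.0574]
159 [ 0.4542 -0.1704  0.0569]
160 [ 0.4529 -0.1705  0.0576]
161 [ 0.4515 -0.1705  0.0573]
162 [ 0.4501 -0.1706  0.0569]
163 [ 0.4487 -0.1706  0.0567]
164 [ 0.4473 -0.1707  0.0568]
165 [ 0.4387 -0.1684  0.0165]
166 [ 0.4343 -0.1676  0.0006]
167 [ 0.4329 -0.1677  0.0014]
```

View pics/w3.png

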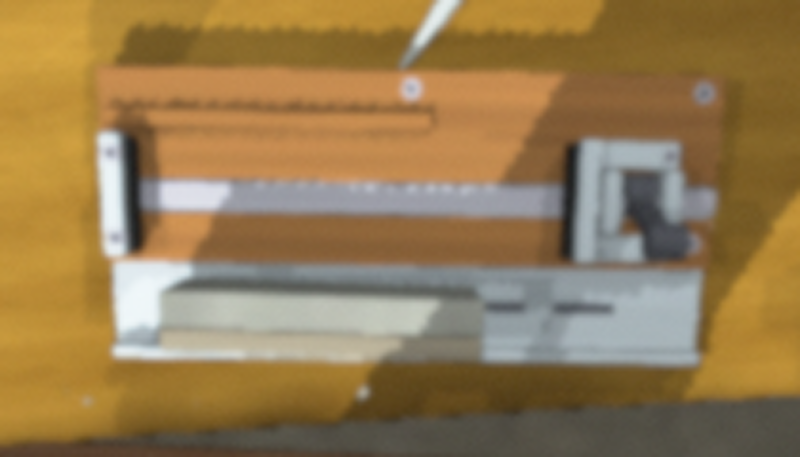

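```bash
python3 - <<'E'
from h import *
d0=np.load("w3.npz")
Q={k:cr(d0,*p,.017) for k,p in dict(BL=(98,65),BR=(727,78),FL=(113,357),FR=(699,365)).items()}
for k in Q: print(k,Q[k].round(4))
n=lambda a,b:np.linalg.norm(Q[a]-Q[b])
print("len",n("BL","BR"),n("FL","FR"),"wid",n("BL","FL"),n("BR","FR"))
for a,b in (("BR","BL"),("FR","FL")):
    v=Q[b]-Q[a]; print(np.degrees(np.arctan2(-v[0],v[1])))
print(np.mean(list(Q.values()),0))
W=cloud(d0)
# edge line fits: stone back/front, bed edge via depth per column
bf=[];bb=[];bw=[]
for u in range(195,275,4):
    col=W[:,u]
    st=[v for v in range(130,175) if abs(col[v,2]-.057)<.003]
    bf.append(col[max(st)][:2]); bb.append(col[min(st)][:2])
for u in range(185,330,5):
    col=W[:,u]; 
    g=[v for v in range(125,160) if col[v,2]<.013 and col[v,2]>.005 and col[v,0]>.46]
    if g: bw.append(col[min(g)][:2])
for nme,a in (("front",bf),("back",bb),("bededge",bw)):
    a=np.array(a); c=np.polyfit(a[:,1],a[:,0],1); print(nme,"slope deg",-np.degrees(np.arctan(c[0])),"x@-.17",np.polyval(c,-.17),"x@-.2",np.polyval(c,-.2))
m=(abs(W[...,2]-.057)<.003)&(W[...,0]<.475)&(W[...,0]>.44); print("stone y",W[m][:,1].min(),W[m][:,1].max())
m=(W[...,2]>.03)&(W[...,1]<-.25)&(W[...,0]<.56)&(W[...,0]>.44)&(W[...,1]>-.33)
vs,us=np.nonzero(m)
for v in range(vs.min(),vs.max()+1,2):
    print(v,[ (int(W[v,u,0]*1000),int(W[v,u,1]*1000),int(W[v,u,2]*1000)) for u in range(296,336,3)])
print(cr(d0,572,200,.03),cr(d0,135,190,.03))
print(cr(d0,567,262,.03),cr(d0,128,250,.03))
E
```

```text
BL [ 0.5432 -0.0843  0.017 ]
BR [ 0.5502 -0.3152  0.017 ]
FL [ 0.4352 -0.0872  0.017 ]
FR [ 0.4435 -0.3186  0.017 ]
len 0.2310578334969153 0.2315941748491762 wid 0.1080256950764498 0.10673417485595854
1.7408446505982467
2.060243599832558
[ 0.4930503  -0.20131658  0.017     ]
front slope deg 1.067157391296781 x@-.17 0.4469085432152848 x@-.2 0.4474673701403525
back slope deg 1.028135911932046 x@-.17 0.46792767586628964 x@-.2 0.46846606435918753
bededge slope deg -1.1404273003191914 x@-.17 0.4858033348067934 x@-.2 0.48520612960015724
stone y -0.22877984786768016 0.0737095623482248
107 [(524, -255, 16), (524, -259, 17), (524, -261, 29), (524, -265, 30), (525, -270, 24), (525, -274, 23), (525, -279, 22), (525, -283, 23), (526, -287, 23), (526, -291, 24), (526, -297, 17), (526, -301, 17), (527, -306, 15), (527, -310, 16)]
109 [(521, -254, 19), (521, -257, 30), (521, -261, 30), (522, -265, 30), (522, -271, 24), (522, -275, 24), (522, -279, 23), (523, -283, 24), (523, -287, 25), (523, -291, 25), (523, -296, 24), (524, -302, 17), (524, -306, 18), (524, -310, 18)]
111 [(519, -255, 16), (519, -
[... 2057 characters left out ...]
 -282, 57), (500, -286, 57), (499, -296, 35), (499, -307, 8), (499, -311, 9), (499, -318, 1)]
129 [(494, -257, 16), (494, -259, 30), (495, -264, 31), (495, -268, 32), (495, -272, 33), (495, -275, 35), (495, -283, 17), (496, -279, 54), (497, -279, 74), (498, -282, 74), (498, -286, 73), (498, -290, 73), (496, -310, 16), (496, -314, 16)]
131 [(491, -258, 16), (492, -260, 30), (492, -264, 32), (492, -268, 32), (493, -271, 35), (493, -276, 35), (492, -284, 18), (492, -288, 16), (495, -278, 77), (495, -282, 77), (495, -286, 76), (496, -289, 77), (493, -310, 15), (494, -314, 16)]Traceback (most recent call last):
  File "<stdin>", line 27, in <module>
ValueError: cannot convert float NaN to integer
```

```bash
python3 - <<'E'
from h import *
s=arm.get_state();print(s["ee_pos"],s["eef_rot"])
print(plan(s["ee_pos"],s["eef_rot"][2],[0.424,-0.170,0.038],np.radians(-88.3)))
E
```

```text
[ 0.43994024 -0.20067322  0.25004954] [-3.14144201e+00 -2.79674319e-04 -1.52517892e+00]
(array([-3.14,  1.45, 21.2 ]), 0.91)
```

Call:
carry_out --commands '[-2, 1.4, 4, 0.5, 6, -3.1, 1.4, 8, 0.9, 6, -3.1, 1.4, 12, 0.9, 6, -3.1, 1.4, 16.5, 0.9, 6, -3.1, 1.4, 18.2, 0.9, 6]'

```text
t: 2.1
ee_pos: [0.4206, -0.1722, 0.064]
eef_rot: [3.136, 0.002, -1.547]
force: [-0.8, 0.9, 0.6]
finger_gap: 0.0603
```

```bash
python3 - <<'E'
from h import *
arm.get_image("side"); d=arm.get_image("side");e=arm.get_image("wrist")
s=arm.get_state();print(s["t"],s["ee_pos"],s["eef_rot"],s["finger_gap"])
crop(d,210,120,370,230,5,"pics/s1.png"); cv2.imwrite("pics/w4.png",cv2.resize(e["img"],(800,600)))
E
```

```text
2.25 [ 0.42283973 -0.17237317  0.06727942] [ 3.13931512e+00  8.17598505e-04 -1.54638119e+00] 0.05990628478795043
```

View pics/s1.png

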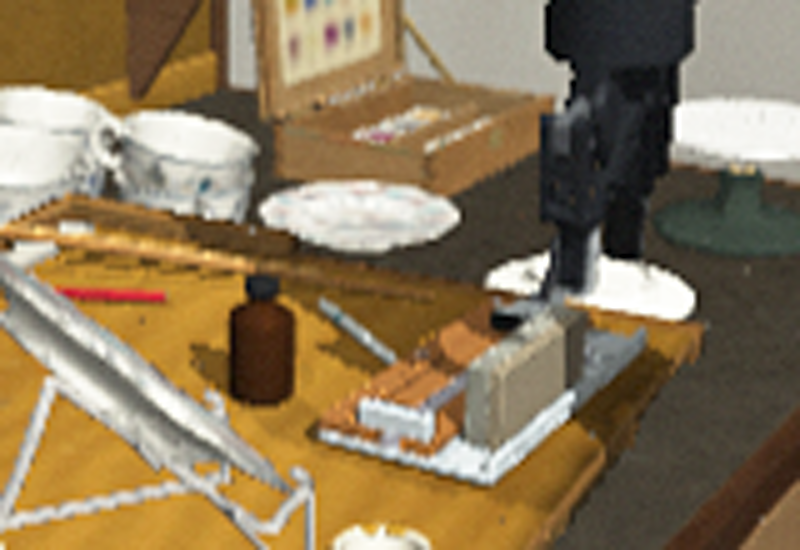

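View pics/w4.png

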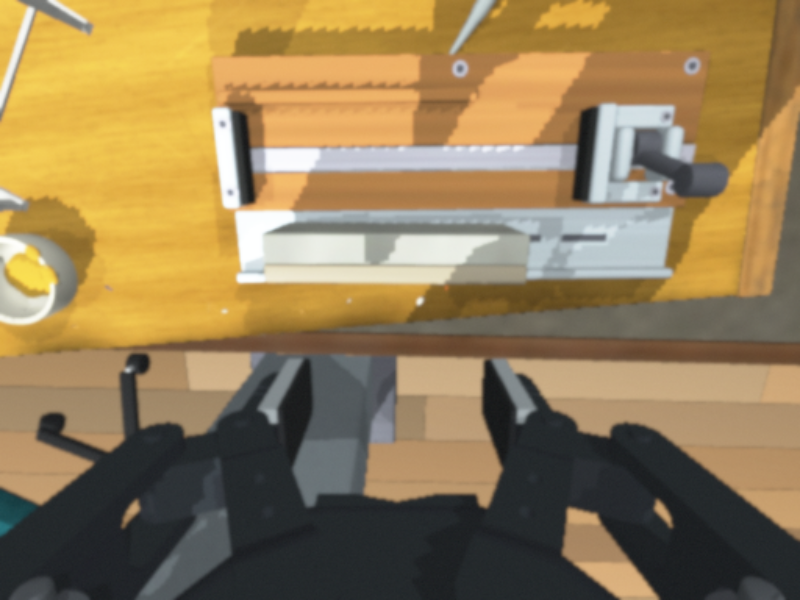

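```bash
python3 - <<'E'
from h import *
e=arm.get_image("wrist"); s=arm.get_state(); W=cloud(e)
m=np.zeros(W.shape[:2],bool); m[225:340,150:230]=1; m[225:340,300:350]=1
z=e["z_map"]; m&=(z<0.2)&(z>0)
p=W[m]; print(s["ee_pos"],p[:,2].min(), p[p[:,2]<p[:,2].min()+.006].min(0),p[p[:,2]<p[:,2].min()+.006].max(0))
print(plan(s["ee_pos"],s["eef_rot"][2],[0.424,-0.170,0.038],np.radians(-88.3)))
h=W[...,2]; q=W[(h>.065)&(h<.085)&(W[...,1]<-.24)&(W[...,0]>.46)&(W[...,0]<.54)]; print("lever",len(q),q.mean(0),q.min(0),q.max(0))
E
```

```text
[ 0.42409984 -0.17246452  0.06855912] 0.10369975488805207 [ 0.41193389 -0.2087668   0.10369975] [ 0.43527676 -0.13621814  0.10969655]
(array([-0.25,  0.  ,  3.06]), -0.28)
lever 671 [ 0.49322112 -0.28301096  0.07522442] [ 0.48709743 -0.29217234  0.06541353] [ 0.4995624  -0.27718671  0.07968784]
```

```bash
python3 - <<'E'
from h import *
e=arm.get_image("wrist"); s=arm.get_state(); W=cloud(e); print(s["ee_pos"])
for v in range(224,300,5): print(v,[tuple((W[v,u]*1000).round().tolist()) for u in (178,186,194,198)], e["z_map"][v,[178,186,194,198]])
print(proj(e,[[.435,-.1425,.077],[.435,-.2025,.077],[.435,-.1425,.0686]]))
E
```

```text
[ 0.42488035 -0.17248096  0.06927848]
224 [(364.0, -83.0, -66.0), (364.0, -93.0, -66.0), (365.0, -102.0, -66.0), (365.0, -108.0, -64.0)] [0.33122304 0.33113116 0.3313372  0.32987577]
229 [(108.0, 80.0, -632.0), (109.0, 52.0, -632.0), (110.0, 25.0, -632.0), (108.0, 12.0, -637.0)] [0.9444302 0.9442027 0.9445236 0.9494083]
234 [(109.0, 69.0, -590.0), (434.0, -139.0, 115.0), (435.0, -143.0, 115.0), (431.0, -143.0, 107.0)] [0.90401787 0.13867043 0.13832314 0.1474041 ]
239 [(431.0, -134.0, 114.0), (434.0, -140.0, 120.0), (433.0, -143.0, 117.0), (428.0, -143.0, 108.0)] [0.14109723 0.13371302 0.13728917 0.1470096 ]
244 [(434.0, -137.0, 126.0), (435.0, -141.0, 127.0), (430.0, -143.0, 117.0), (425.0, -143.0, 107.0)] [0.12816201 0.12732765 0.13754645 0.14860882]
249 [(435.0, -139.0, 132.0), (434.0, -142.0, 131.0), (428.0, -143.0, 118.0), (423.0, -143.0, 110.0)] [0.12171846 0.12316024 0.13734902 0.14705798]
254 [(435.0, -140.0, 137.0), (433.0, -143.0, 133.0), (426.0, -143.0, 119.0), (420.0, -143.0, 110.0)] [0.11767556 0.12130421 0.13694301 0.14782965]
259 [(434.0, -141.0, 140.0), (431.0, -143.0,
[... 666 characters left out ...]
3 0.13729708 0.65896153]
284 [(440.0, -148.0, 166.0), (420.0, -143.0, 137.0), (109.0, -42.0, -315.0), (110.0, -51.0, -314.0)] [0.08799333 0.12175313 0.64028525 0.63914615]
289 [(441.0, -149.0, 169.0), (419.0, -143.0, 138.0), (110.0, -46.0, -296.0), (109.0, -54.0, -297.0)] [0.08517654 0.120862   0.6216974  0.6231185 ]
294 [(441.0, -150.0, 172.0), (417.0, -143.0, 139.0), (110.0, -49.0, -278.0), (108.0, -58.0, -280.0)] [0.08193128 0.12067784 0.60442173 0.60668933]
299 [(441.0, -151.0, 175.0), (441.0, -153.0, 175.0), (109.0, -53.0, -262.0), (109.0, -61.0, -262.0)] [0.07940463 0.07968058 0.58927226 0.5892932 ]
[[206.27945988 208.41554851]
 [299.75684229 210.608819  ]
 [208.36104486 204.30381816]]
```

```bash
python3 - <<'E'
from h import *
e=arm.get_image("wrist"); s=arm.get_state(); W=cloud(e); print(s["ee_pos"])
R=cv2.Rodrigues(e["rvec"])[0]; print("cam",-R.T@e["tvec"].ravel())
d=arm.get_image("side"); Ws=cloud(d)
for z in (.069,.077,.09,.105): print(z,((proj(d,[[.424,-.142,z],[.424,-.202,z]])-[210,120])*5).round())
h=Ws; m=(h[...,0]>.38)&(h[...,0]<.46)&(h[...,1]>-.26)&(h[...,1]<-.1)&(h[...,2]>.062)&(h[...,2]<.2)
p=h[m]; 
for z in np.arange(.06,.14,.005):
    q=p[(p[:,2]>=z)&(p[:,2]<z+.005)]
    if len(q): print(round(z,3),len(q),q.min(0).round(3),q.max(0).round(3))
crop(d,270,120,350,200,8,"pics/s2.png")
E
```

```text
[ 0.42523855 -0.17234915  0.06958906]
cam [ 0.49371415 -0.17113754  0.24362714]
0.069 [[559. 342.]
 [604. 309.]]
0.077 [[560. 328.]
 [605. 296.]]
0.09 [[562. 306.]
 [607. 274.]]
0.105 [[564. 279.]
 [610. 249.]]
0.1 4 [ 0.416 -0.207  0.104] [ 0.431 -0.139  0.105]
0.105 21 [ 0.412 -0.205  0.105] [ 0.434 -0.134  0.109]
0.11 31 [ 0.411 -0.209  0.111] [ 0.435 -0.13   0.115]
0.115 30 [ 0.411 -0.208  0.115] [ 0.435 -0.127  0.12 ]
0.12 26 [ 0.411 -0.208  0.12 ] [ 0.436 -0.128  0.125]
0.125 33 [ 0.411 -0.208  0.125] [ 0.433 -0.127  0.13 ]
0.13 31 [ 0.411 -0.206  0.13 ] [ 0.433 -0.128  0.135]
0.135 30 [ 0.411 -0.205  0.135] [ 0.433 -0.128  0.14 ]
0.14 26 [ 0.411 -0.209  0.14 ] [ 0.434 -0.127  0.145]
```

View pics/s2.png

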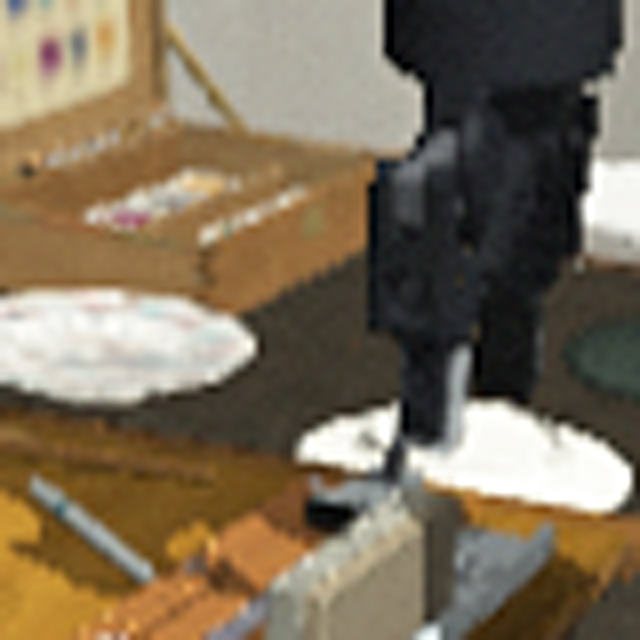

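Call:
carry_out --commands '[-0.2, 0.7, 1, 0, 6, -0.2, 0.7, 2.5, 0, 6, -0.2, 0.7, 4, 0, 6, -0.2, 0.7, 5.3, 0, 6, -0.2, 0.7, 5.4, 0, 6]'

```text
t: 2.95
ee_pos: [0.4156, -0.1689, 0.0125]
eef_rot: [3.139, 0.001, -1.544]
force: [-0.5, -0.8, 0.3]
finger_gap: 0.06
```

```bash
cat >> h.py <<'E'
def tips(d,Ws,x0,x1,y0,y1,z0,z1,st=.004):
    m=(Ws[...,0]>x0)&(Ws[...,0]<x1)&(Ws[...,1]>y0)&(Ws[...,1]<y1)&(Ws[...,2]>z0)&(Ws[...,2]<z1)
    p=Ws[m]
    for z in np.arange(z0,z1,st):
        q=p[(p[:,2]>=z)&(p[:,2]<z+st)]
        if len(q): print(round(z,3),len(q),q.min(0).round(3),q.max(0).round(3))
E
python3 - <<'E'
from h import *
arm.get_image("side")
d=arm.get_image("side"); s=arm.get_state(); print(s["t"],s["ee_pos"],s["eef_rot"],s["force"])
tips(d,cloud(d),.38,.440,-.23,-.1,.02,.1)
crop(d,270,120,350,200,8,"pics/s3.png")
E
```

```text
3.05 [ 0.41682827 -0.16929039  0.01396875] [ 3.14127870e+00  1.74866813e-04 -1.54391457e+00] [-0.0374564  0.4027027  0.3354207]
0.048 15 [ 0.406 -0.2    0.049] [ 0.423 -0.132  0.052]
0.052 20 [ 0.402 -0.202  0.052] [ 0.425 -0.129  0.056]
0.056 17 [ 0.402 -0.202  0.056] [ 0.424 -0.125  0.06 ]
0.06 25 [ 0.402 -0.203  0.06 ] [ 0.425 -0.123  0.064]
0.064 20 [ 0.401 -0.202  0.064] [ 0.425 -0.125  0.068]
0.068 22 [ 0.401 -0.207  0.068] [ 0.426 -0.125  0.072]
0.072 22 [ 0.402 -0.201  0.072] [ 0.424 -0.123  0.076]
0.076 28 [ 0.402 -0.204  0.076] [ 0.423 -0.125  0.08 ]
0.08 21 [ 0.402 -0.213  0.08 ] [ 0.423 -0.125  0.084]
0.084 20 [ 0.402 -0.205  0.084] [ 0.421 -0.124  0.088]
0.088 11 [ 0.401 -0.211  0.088] [ 0.42  -0.124  0.092]
0.092 18 [ 0.399 -0.227  0.092] [ 0.422 -0.11   0.096]
0.096 30 [ 0.399 -0.223  0.096] [ 0.425 -0.106  0.1  ]
```

View pics/s3.png

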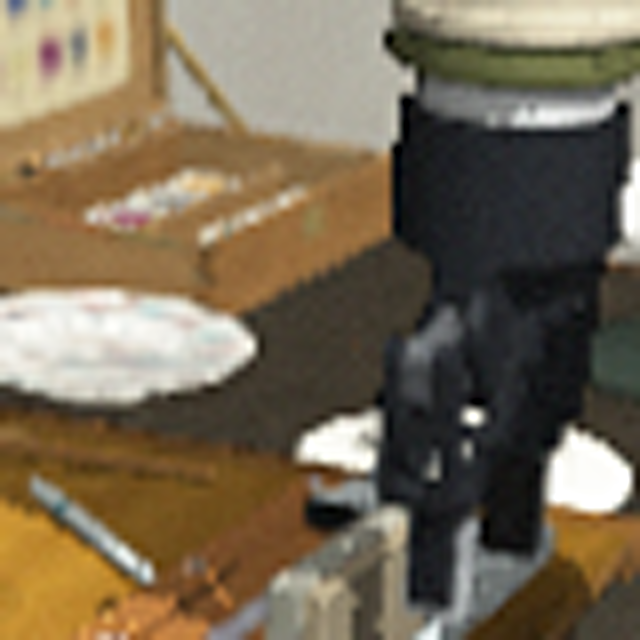

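Call:
carry_out --commands '[0, -1, 0, 0, 6, 0, -1.7, 0, 0, 6, 0, -2.1, 0, 0, 6, 0, -2.5, 0, 0, 6, 0, -2.9, 0, 0, 6]'

```text
t: 3.55
ee_pos: [0.4466, -0.1686, 0.014]
eef_rot: [-3.142, 0.0, -1.544]
force: [0.3, 0.2, 0.5]
finger_gap: 0.0597
```

Call:
carry_out --commands '[0, -0.4, 0, 0, 6, 0, -0.7, 0, 0, 6, 0, -1.0, 0, 0, 6, 0, -1.3, 0, 0, 6, 0, -1.5, 0, 0, 6]'

```text
t: 4.05
ee_pos: [0.4614, -0.1682, 0.0139]
eef_rot: [-3.141, 0.0, -1.544]
force: [-0.9, -0.1, -0.3]
finger_gap: 0.0602
```

```bash
python3 - <<'E'
from h import *
d=arm.get_image("side"); s=arm.get_state(); print(s["t"],s["ee_pos"],s["eef_rot"],s["force"])
crop(d,250,130,350,230,6,"pics/s4.png")
d=arm.get_image("scene");crop(d,240,120,370,220,6,"pics/c4.png")
E
```

```text
4.1 [ 0.46163359 -0.1681732   0.01394056] [-3.14128304e+00  1.08676772e-04 -1.54397677e+00] [-0.0795937  -0.10218404  0.58848387]
```

View pics/s4.png

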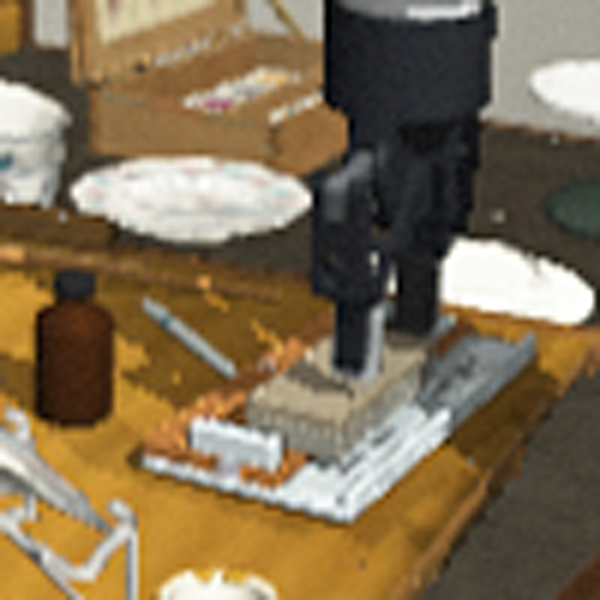

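View pics/c4.png

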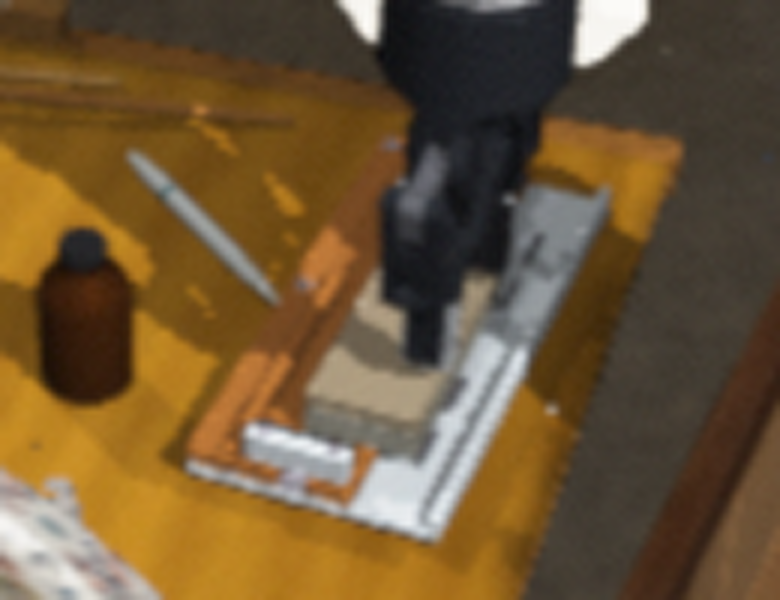

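Call:
carry_out --commands '[0, 1.6, -0.3, 0, 6, 0, 3.2, -0.3, 0, 6, 0, 3.3, 0, 0, 6, 0, 3.3, 1.4, 0, 6, 0, 3.3, 2.2, 0, 6]'

```text
t: 4.65
ee_pos: [0.4283, -0.1691, -0.0087]
eef_rot: [-3.142, 0.0, -1.544]
force: [-1.7, -0.3, 0.1]
finger_gap: 0.06
```

```bash
python3 - <<'E'
from h import *
d=arm.get_image("side");d=arm.get_image("side"); s=arm.get_state(); print(s["t"],s["ee_pos"],s["eef_rot"],s["force"])
Ws=cloud(d); tips(d,Ws,.40,.448,-.23,-.1,.02,.06)
W=cloud(arm.get_image("wrist")); m=(abs(W[...,2]-.039)<.003)&(W[...,1]>-.24)&(W[...,1]<-.1)&(W[...,0]>.45)&(W[...,0]<.54)
p=W[m]; print(len(p),np.median(p,0),cv2.minAreaRect((p[:,:2]*1000).astype(np.float32)))
crop(d,250,130,350,230,6,"pics/s5.png")
E
```

```text
4.75 [ 0.42756771 -0.16860654 -0.00922463] [ 3.13971783e+00  1.20696197e-03 -1.54383255e+00] [ 0.22780231  0.07199082 -0.74367982]
0.024 10 [ 0.416 -0.201  0.026] [ 0.434 -0.13   0.028]
0.028 18 [ 0.414 -0.202  0.028] [ 0.437 -0.128  0.032]
0.032 17 [ 0.413 -0.205  0.032] [ 0.435 -0.126  0.035]
0.036 28 [ 0.413 -0.206  0.036] [ 0.435 -0.125  0.04 ]
0.04 23 [ 0.414 -0.202  0.04 ] [ 0.436 -0.126  0.044]
0.044 18 [ 0.414 -0.202  0.044] [ 0.436 -0.125  0.048]
0.048 26 [ 0.414 -0.203  0.048] [ 0.435 -0.124  0.052]
0.052 23 [ 0.414 -0.203  0.052] [ 0.437 -0.126  0.056]
0.056 17 [ 0.414 -0.202  0.056] [ 0.435 -0.125  0.06 ]
26301 [ 0.48497476 -0.17051313  0.03924675] ((482.8653259277344, -170.38645935058594), (48.32080841064453, 115.32061767578125), 2.712148427963257)
```

View pics/s5.png

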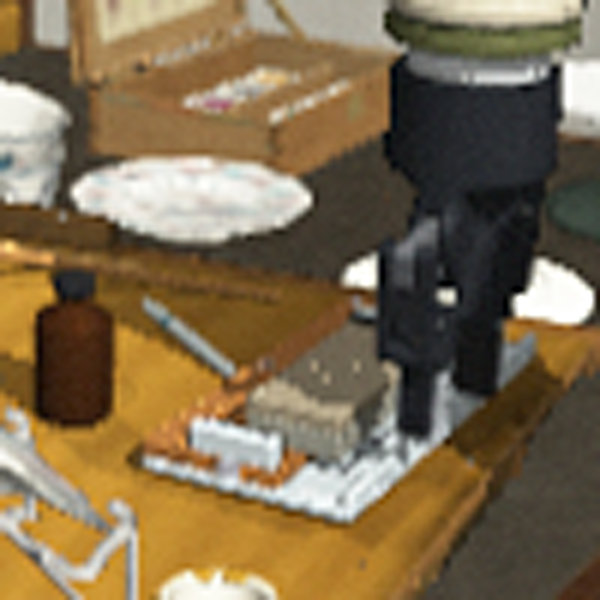

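Call:
carry_out --commands '[0, -1.2, 0, 0, 6, 0, -2.0, 0, 0, 6, 0, -2.6, 0, 0, 6, 0, -3.1, 0, 0, 6, 0, -3.5, 0, 0, 6]'

```text
t: 5.3
ee_pos: [0.4634, -0.1681, -0.0081]
eef_rot: [3.141, 0.0, -1.544]
force: [-2.4, 1.4, 1.4]
finger_gap: 0.0603
```

Call:
carry_out --commands '[0, -0.1, 0, 0, 6, 0, -0.2, 0, 0, 6, 0, -0.3, 0, 0, 6, 0, -0.4, 0, 0, 6, 0, -0.4, 0, 0, 6]'

```text
t: 5.8
ee_pos: [0.4659, -0.1681, -0.0083]
eef_rot: [3.139, 0.0, -1.544]
force: [-5.6, -0.5, 4.3]
finger_gap: 0.0601
```

```bash
cat >> h.py <<'E'
def stonerect():
    W=cloud(arm.get_image("wrist")); m=(abs(W[...,2]-.039)<.0025)&(W[...,1]>-.25)&(W[...,1]<-.08)&(W[...,0]>.45)&(W[...,0]<.54)
    M=cv2.morphologyEx(m.astype(np.uint8),cv2.MORPH_OPEN,np.ones((5,5))); n,l,st,c=cv2.connectedComponentsWithStats(M); k=1+st[1:,4].argmax()
    p=W[l==k]; return len(p),np.median(p,0),cv2.minAreaRect((p[:,:2]*1000).astype(np.float32))
E
python3 - <<'E'
from h import *
s=arm.get_state(); print(s["t"],s["ee_pos"],s["force"]); print(stonerect())
d=arm.get_image("wrist"); cv2.imwrite("pics/w5.png",cv2.resize(d["img"],(800,600))); np.savez("w5.npz",**d)
E
```

```text
5.8 [ 0.46589271 -0.16810712 -0.00831604] [-5.62754989 -0.47428116  4.26654486]
(22797, array([ 0.50342514, -0.16997348,  0.03926842]), ((500.5788879394531, -170.03369140625), (49.43632125854492, 115.3341293334961), 1.5713372230529785))
```

View pics/w5.png

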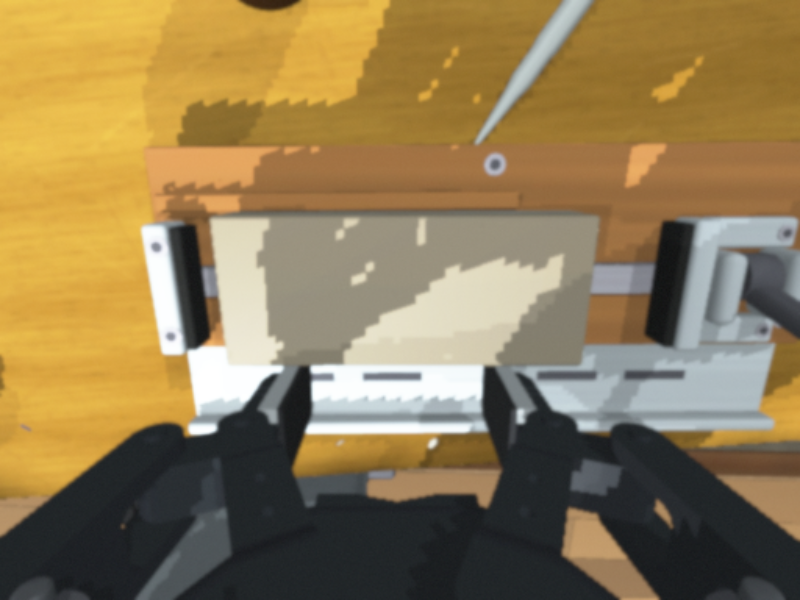

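Call:
carry_out --commands '[0, -0.15, 0, 0, 6, 0, -0.3, 0, 0, 6, 0, -0.3, 0, 0, 6, 0, -0.3, 0, 0, 6, 0, -0.3, 0, 0, 6]'

```text
t: 6.4
ee_pos: [0.4659, -0.168, -0.009]
eef_rot: [3.134, 0.001, -1.544]
force: [-14.6, 1.0, 9.9]
finger_gap: 0.0601
```

```bash
python3 - <<'E'
from h import *
s=arm.get_state(); print(s["t"],s["ee_pos"],s["force"]); print(stonerect())
d=arm.get_image("wrist"); np.savez("w6.npz",**d); W=cloud(d)
v0=None
for u in (170,230,290,320):
    print(u,[tuple((W[v,u]*1000).round(1).tolist())[::2] for v in range(112,150,2)])
E
```

```text
6.4 [ 0.46589803 -0.16798323 -0.00900207] [-14.63182605   1.01053837   9.9305099 ]
(23107, array([ 0.50361778, -0.17013276,  0.03926706]), ((501.3543395996094, -169.96914672851562), (48.713829040527344, 115.5848159790039), 2.13016414642334))
170 [(535.7, 16.4), (534.7, 16.8), (533.7, 17.0), (532.7, 17.1), (531.6, 16.9), (530.6, 16.3), (529.7, 19.9), (528.8, 20.8), (527.8, 21.1), (526.9, 21.8), (525.7, 20.2), (524.8, 21.2), (524.0, 23.7), (524.1, 34.9), (523.5, 38.6), (522.6, 38.8), (521.7, 38.8), (520.8, 38.9), (520.0, 39.4)]
230 [(536.5, 17.1), (535.5, 17.0), (534.5, 17.5), (533.5, 17.7), (532.5, 17.6), (531.5, 17.0), (530.6, 20.6), (529.6, 21.3), (528.6, 20.8), (527.7, 21.9), (526.7, 21.6), (525.7, 21.7), (525.2, 27.7), (525.0, 37.4), (524.3, 39.3), (523.5, 39.7), (522.5, 39.4), (521.6, 38.6), (520.5, 37.7)]
290 [(537.3, 16.5), (536.3, 16.9), (535.3, 16.7), (534.3, 17.2), (533.3, 16.8), (532.3, 17.7), (531.5, 22.0), (530.5, 22.9), (529.5, 21.6), (528.4, 20.3), (527.5, 21.0), (526.4, 20.5), (526.0, 28.2), (525.9, 38.3), (525.0, 38.8), (524.1, 38.9), (523.3, 39.4), (522.4, 39.3), (521.4, 38.8)]
320 [(537.8, 16.6), (536.8, 17.4), (535.8, 16.7), (534.8, 18.9), (533.8, 17.8), (532.8, 17.8), (531.9, 21.4), (530.9, 21.3), (529.9, 20.9), (528.9, 21.0), (527.9, 21.1), (526.9, 21.1), (526.4, 28.7), (526.3, 38.7), (525.3, 38.4), (524.5, 39.5), (523.6, 39.1), (522.8, 39.7), (521.9, 40.4)]
```

Call:
carry_out --commands '[0, 0.8, 0, 0, 6, 0, 2.5, 0, 0, 5, 0, 3.5, -2, 0, 3, 0, 3.5, -5, 0, 1, 0, 3.5, -8.5, 0, 0]'

```text
t: 7.0
ee_pos: [0.4345, -0.1687, 0.0774]
eef_rot: [3.141, 0.001, -1.544]
force: [0.8, -0.3, 0.7]
finger_gap: 0.0071
```

```bash
python3 - <<'E'
from h import *
d=arm.get_image("scene");d=arm.get_image("wrist"); s=arm.get_state(); print(s["t"],s["ee_pos"],s["eef_rot"],s["joint_positions"],s["finger_gap"])
np.savez("w7.npz",**d)
print(stonerect())
W=cloud(d)
for x in (.47,.5,.53):
  print(x,[(round(y,3),round(float(np.nanmedian(W[(abs(W[...,0]-x)<.006)&(abs(W[...,1]-y)<.003)][:,2])),4)) for y in np.arange(-.40,-.295,.007)])
cv2.imwrite("pics/w7.png",cv2.resize(d["img"],(800,600)))
print(plan(s["ee_pos"],s["eef_rot"][2],[0.505,-0.328,0.09],np.radians(1.8)))
d=arm.get_image("side");tips(d,cloud(d),.40,.47,-.25,-.08,.04,.16)
E
```

```text
7.1 [ 0.43880774 -0.17000957  0.08175046] [-3.13275812 -0.00378847 -1.54401261] [ 0.63175448  0.1652441  -0.36014808  1.93380906  0.06822815  1.04439999
 -1.30164846] 0.00019757261475889074
(9369, array([ 0.50239512, -0.17037645,  0.03925573]), ((501.3770751953125, -170.12246704101562), (48.10696029663086, 115.3145523071289), 1.9660611152648926))
0.47 [(np.float64(-0.4), nan), (np.float64(-0.393), nan), (np.float64(-0.386), 0.0002), (np.float64(-0.379), 0.0006), (np.float64(-0.372), 0.0005), (np.float64(-0.365), -0.0002), (np.float64(-0.358), -0.0002), (np.float64(-0.351), -0.0001), (np.float64(-0.344), -0.0002), (np.float64(-0.337), -0.0003), (np.float64(-0.33), -0.0), (np.float64(-0.323), -0.0001), (np.float64(-0.316), 0.0091), (np.float64(-0.309), 0.0093), (np.float64(-0.302), 0.0094), (np.float64(-0.295), 0.0094)]
0.5 [(np.float64(-0.4), nan), (np.float64(-0.393), nan), (np.float64(-0.386), nan), (np.float64(-0.379), 0.0007), (np.float64(-0.372), 0.0006), (np.float64(-0.365), 0.0005), (np.float64(-0.358), -0.0003), (np.float64(-0.351), -0.0002), (np.float64(-0.344), -0.0002), (np
[... 736 characters left out ...]
.428 -0.165  0.11 ] [ 0.443 -0.162  0.112]
0.112 9 [ 0.424 -0.173  0.112] [ 0.445 -0.161  0.115]
0.116 11 [ 0.424 -0.174  0.116] [ 0.441 -0.157  0.12 ]
0.12 15 [ 0.423 -0.173  0.12 ] [ 0.44  -0.154  0.124]
0.124 11 [ 0.425 -0.174  0.124] [ 0.442 -0.156  0.128]
0.128 13 [ 0.424 -0.174  0.128] [ 0.44  -0.154  0.132]
0.132 12 [ 0.424 -0.177  0.132] [ 0.441 -0.154  0.136]
0.136 16 [ 0.423 -0.179  0.137] [ 0.446 -0.155  0.14 ]
0.14 14 [ 0.423 -0.176  0.14 ] [ 0.445 -0.156  0.143]
0.144 12 [ 0.424 -0.186  0.144] [ 0.445 -0.154  0.147]
0.148 8 [ 0.422 -0.18   0.149] [ 0.439 -0.153  0.151]
0.152 11 [ 0.421 -0.197  0.152] [ 0.438 -0.143  0.156]
0.156 22 [ 0.421 -0.197  0.156] [ 0.446 -0.137  0.16 ]
  return np.nanmean(a, axis, out=out, keepdims=keepdims)
```

View pics/w7.png

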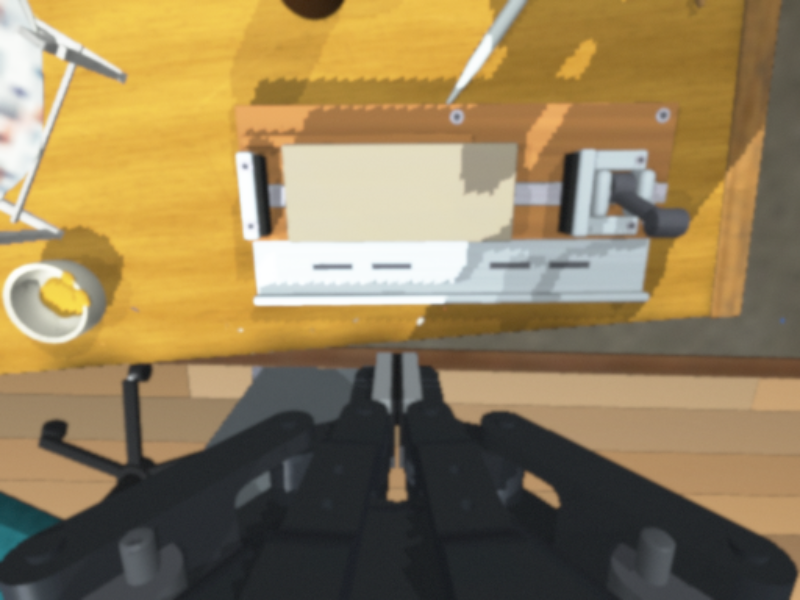

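Call:
carry_out --commands '[2, -0.5, -0.8, -8.5, 0, 5, -1.5, -0.8, -17, 0, 8, -2.5, -0.8, -25.5, 0, 11, -3.5, -0.8, -34, 0, 14, -4.5, -0.8, -42.5, 0]'

```text
t: 7.7
ee_pos: [0.4837, -0.3084, 0.0833]
eef_rot: [3.142, 0.002, -0.796]
force: [0.8, -0.0, 0.0]
finger_gap: 0.0003
```

```bash
python3 - <<'E'
from h import *
s=arm.get_state(); print(s["t"],s["ee_pos"],s["eef_rot"],s["joint_positions"][-1])
print(plan(s["ee_pos"],s["eef_rot"][2],[0.505,-0.330,0.09],np.radians(1.8)))
E
```

```text
7.7 [ 0.48374764 -0.30838176  0.08333313] [ 3.14157231e+00  1.68946287e-03 -7.95872102e-01] -0.3986601482804811
(array([ 3.03, -0.01, -0.67]), -47.4)
```

Call:
carry_out --commands '[1, 0, 0, -8.5, 0, 2, 0, 0, -17, 0, 3, 0, 0, -25.5, 0, 3, 0, 0, -34, 0, 3, 0, 0, -42.5, 0]'

```text
t: 8.2
ee_pos: [0.5044, -0.3289, 0.083]
eef_rot: [-3.14, 0.002, -0.054]
force: [-0.7, 1.0, -1.0]
finger_gap: 0.0003
```

Call:
carry_out --commands '[0, 0, 0, -5.3, 0, 0, 0, 1.5, -5.3, 0, 0, 0, 3, -5.3, 0, 0, 0, 3.5, -5.3, 0, 0, 0, 3.5, -5.3, 0]'

```text
t: 8.7
ee_pos: [0.5035, -0.3284, 0.0477]
eef_rot: [-3.139, 0.003, 0.031]
force: [-0.4, -0.3, -0.9]
finger_gap: -0.0003
```

```bash
python3 - <<'E'
from h import *
arm.get_image("side")
d=arm.get_image("side"); s=arm.get_state(); print(s["t"],s["ee_pos"],s["eef_rot"],s["force"])
W=cloud(d);tips(d,W,.47,.54,-.37,-.31,.03,.12)
crop(d,270,110,350,200,7,"pics/s8.png")
d=arm.get_image("wrist"); cv2.imwrite("pics/w8.png",cv2.resize(d["img"],(800,600))); np.savez("w8.npz",**d)
E
```

```text
8.8 [ 0.50477576 -0.32900978  0.04965968] [-3.14119999e+00  2.29470204e-04  3.14592897e-02] [ 0.70834736  0.6318254  -0.22111626]
0.078 6 [ 0.496 -0.336  0.079] [ 0.506 -0.319  0.082]
0.082 4 [ 0.496 -0.326  0.083] [ 0.506 -0.317  0.086]
0.086 10 [ 0.489 -0.336  0.087] [ 0.511 -0.316  0.09 ]
0.09 13 [ 0.488 -0.335  0.09 ] [ 0.512 -0.315  0.094]
0.094 9 [ 0.488 -0.329  0.094] [ 0.512 -0.317  0.097]
0.098 10 [ 0.488 -0.33   0.099] [ 0.513 -0.316  0.102]
0.102 17 [ 0.488 -0.339  0.102] [ 0.513 -0.318  0.106]
0.106 11 [ 0.49  -0.333  0.107] [ 0.512 -0.317  0.11 ]
0.11 11 [ 0.488 -0.335  0.11 ] [ 0.515 -0.317  0.114]
0.114 12 [ 0.488 -0.33   0.114] [ 0.515 -0.317  0.118]
```

View pics/s8.png

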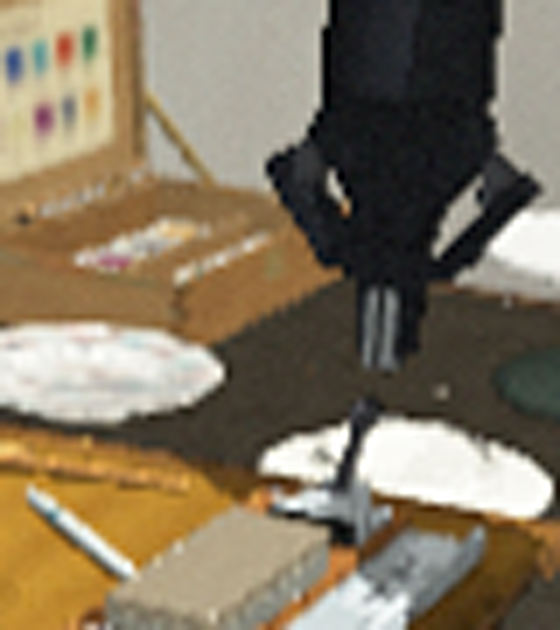

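View pics/w8.png

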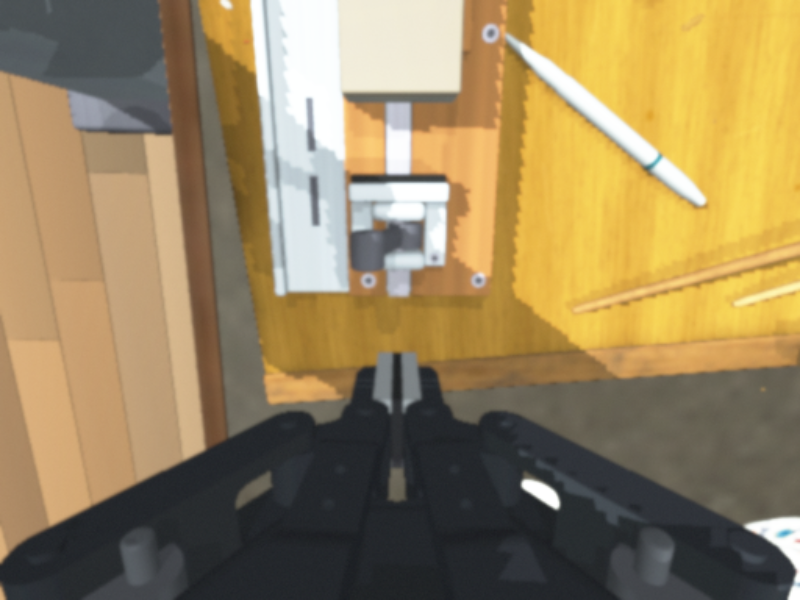

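```bash
python3 - <<'E'
from h import *
for n in ("side","scene"):
    d=arm.get_image(n); tips(d,cloud(d),.43,.58,-.40,-.25,.08,.26,.008)
s=arm.get_state(); print(s["ee_pos"])
E
```

```text
0.08 12 [ 0.495 -0.333  0.081] [ 0.507 -0.318  0.088]
0.088 24 [ 0.489 -0.332  0.088] [ 0.516 -0.317  0.096]
0.096 21 [ 0.488 -0.332  0.096] [ 0.513 -0.317  0.103]
0.104 22 [ 0.487 -0.338  0.104] [ 0.513 -0.317  0.111]
0.112 25 [ 0.488 -0.337  0.112] [ 0.514 -0.317  0.12 ]
0.12 33 [ 0.472 -0.341  0.12 ] [ 0.53  -0.314  0.128]
0.128 60 [ 0.467 -0.339  0.128] [ 0.537 -0.313  0.136]
0.136 61 [ 0.46  -0.343  0.136] [ 0.542 -0.314  0.144]
0.144 72 [ 0.453 -0.345  0.144] [ 0.55  -0.311  0.152]
0.152 60 [ 0.446 -0.342  0.152] [ 0.557 -0.308  0.16 ]
0.16 88 [ 0.441 -0.343  0.16 ] [ 0.56  -0.311  0.168]
0.168 100 [ 0.441 -0.343  0.168] [ 0.562 -0.309  0.176]
0.176 79 [ 0.452 -0.335  0.176] [ 0.552 -0.308  0.184]
0.184 75 [ 0.461 -0.336  0.184] [ 0.543 -0.309  0.192]
0.192 67 [ 0.462 -0.336  0.192] [ 0.54  -0.312  0.2  ]
0.2 35 [ 0.464 -0.331  0.2  ] [ 0.538 -0.297  0.207]
0.208 67 [ 0.464 -0.339  0.208] [ 0.532 -0.29   0.216]
0.216 65 [ 0.465 -0.335  0.216] [ 0.534 -0.291  0.224]
0.224 66 [ 0.464 -0.334  0.224] [ 0.535 -0.291  0.232]
0.232 71 [ 0.464 -0.341  0.232] [ 0.536 -0.29   0.24 ]
0.24
[... 760 characters left out ...]
]
0.168 152 [ 0.446 -0.345  0.168] [ 0.57  -0.307  0.176]
0.176 129 [ 0.448 -0.335  0.176] [ 0.565 -0.305  0.184]
0.184 111 [ 0.461 -0.337  0.184] [ 0.548 -0.305  0.192]
0.192 80 [ 0.466 -0.336  0.192] [ 0.548 -0.311  0.2  ]
0.2 24 [ 0.469 -0.338  0.2  ] [ 0.544 -0.313  0.207]
0.208 58 [ 0.47  -0.332  0.208] [ 0.541 -0.288  0.216]
0.216 91 [ 0.469 -0.329  0.216] [ 0.543 -0.287  0.224]
0.224 88 [ 0.47  -0.337  0.224] [ 0.54  -0.288  0.232]
0.232 97 [ 0.47  -0.335  0.232] [ 0.538 -0.287  0.24 ]
0.24 92 [ 0.469 -0.332  0.24 ] [ 0.538 -0.287  0.248]
0.248 135 [ 0.47  -0.344  0.248] [ 0.541 -0.287  0.256]
0.256 59 [ 0.469 -0.328  0.256] [ 0.542 -0.286  0.26 ]
[ 0.50521648 -0.32939587  0.05057087]
```

Call:
carry_out --commands '[0, 0, 2.5, 0, 0, 0, 0, 4.5, 0, 0, 0, 0, 5.3, 0, 0, 0, -0.5, 5.3, 0, 0, 0, -1.2, 5.3, 0, 0]'

```text
t: 9.45
ee_pos: [0.5049, -0.3173, -0.0022]
eef_rot: [3.141, -0.001, 0.031]
force: [0.8, -0.1, 0.7]
finger_gap: 0.0002
```

Call:
carry_out --commands '[0, -0.5, 0, 0, 0, 0, -1.0, 0, 0, 0, 0, -1.5, 0, 0, 0, 0, -2.0, 0, 0, 0, 0, -2.5, 0, 0, 0]'

```text
t: 9.95
ee_pos: [0.5039, -0.2924, -0.0026]
eef_rot: [3.141, -0.001, 0.032]
force: [1.5, -2.5, 2.0]
finger_gap: -0.0004
```

```bash
python3 - <<'E'
from h import *
d=arm.get_image("wrist"); cv2.imwrite("pics/w9.png",cv2.resize(d["img"],(800,600))); np.savez("w9.npz",**d)
s=arm.get_state(); print(s["t"],s["ee_pos"],s["eef_rot"],s["force"])
d=arm.get_image("side"); crop(d,250,110,350,210,6,"pics/s9.png")
E
```

```text
10.0 [ 0.50380475 -0.29100304 -0.00277971] [-3.14143503e+00 -3.59429735e-04  3.27855929e-02] [ 0.96139755 -1.37833724  2.14596456]
```

View pics/w9.png

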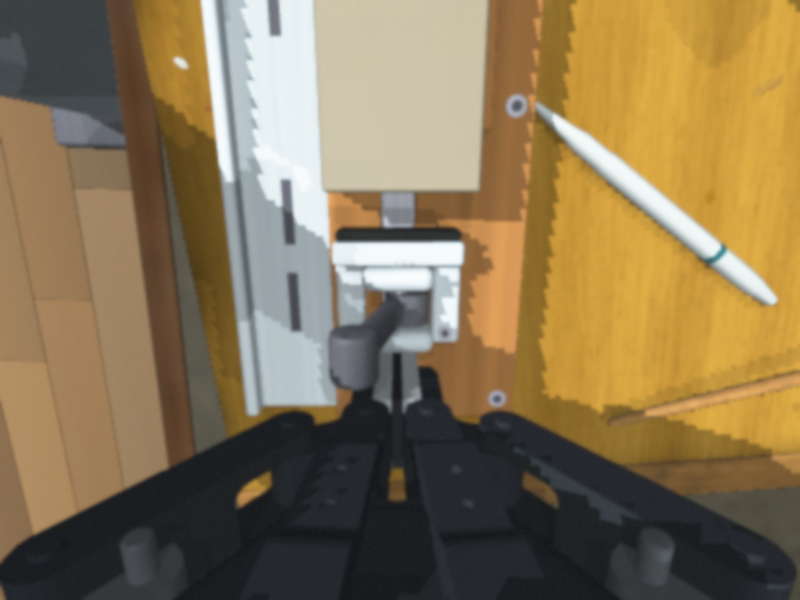

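View pics/s9.png

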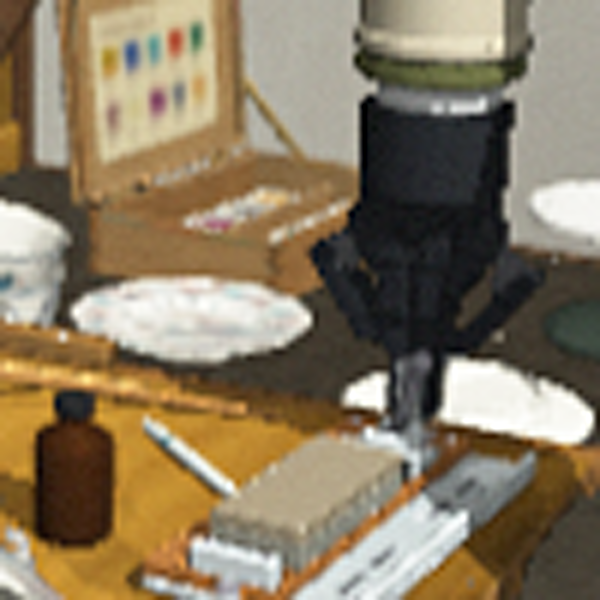

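Call:
carry_out --commands '[0, -0.4, 0, 0, 0, 0, -0.8, 0, 0, 0, 0, -1.2, 0, 0, 0, 0, -1.6, 0, 0, 0, 0, -1.8, 0, 0, 0]'

```text
t: 10.55
ee_pos: [0.5027, -0.274, -0.0032]
eef_rot: [3.142, 0.0, 0.032]
force: [-0.2, -4.4, -0.4]
finger_gap: 0.0001
```

Call:
carry_out --commands '[0, -0.2, 0, 0, 0, 0, -0.3, 0, 0, 0, 0, -0.4, 0, 0, 0, 0, -0.5, 0, 0, 0, 0, -0.5, 0, 0, 0]'

```text
t: 11.05
ee_pos: [0.5026, -0.2691, -0.0032]
eef_rot: [-3.141, 0.0, 0.032]
force: [-0.6, -2.8, 0.8]
finger_gap: 0.0001
```

```bash
python3 - <<'E'
from h import *
d=arm.get_image("wrist"); cv2.imwrite("pics/w10.png",cv2.resize(d["img"],(800,600))); np.savez("w10.npz",**d)
s=arm.get_state(); print(s["t"],s["ee_pos"],s["eef_rot"],s["force"])
d=arm.get_image("scene"); crop(d,240,110,370,220,6,"pics/c10.png")
E
```

```text
11.1 [ 0.50262137 -0.26907251 -0.00318291] [-3.14126823e+00  3.71390637e-04  3.20845505e-02] [-1.30938327 -3.33842267  0.33206526]
```

View pics/w10.png

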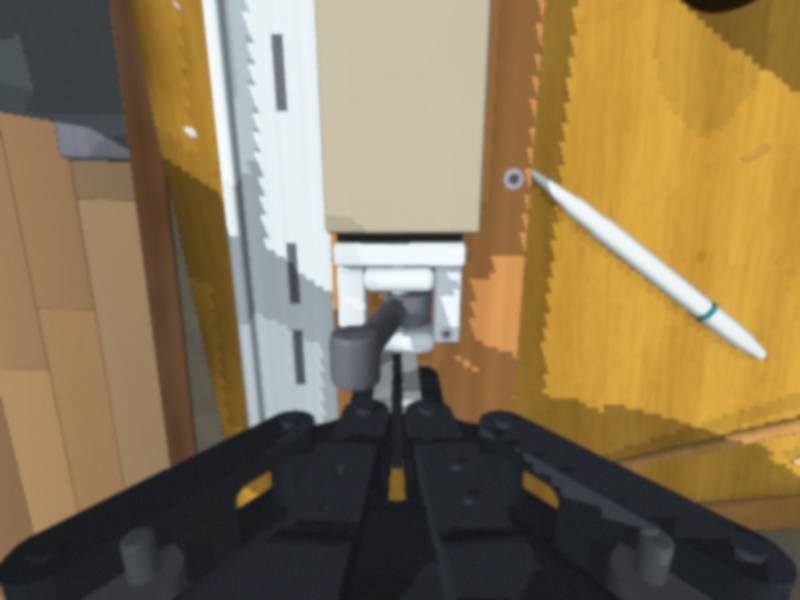

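View pics/c10.png

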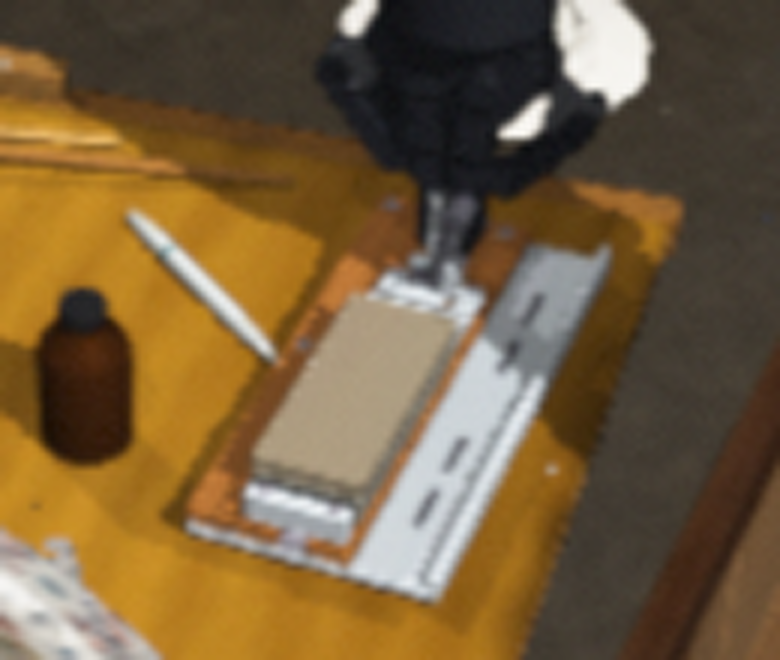

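Call:
carry_out --commands '[0, -0.1, 0, 0, 0, 0, -0.2, 0, 0, 0, 0, -0.3, 0, 0, 0, 0, -0.4, 0, 0, 0, 0, -0.4, 0, 0, 0]'

```text
t: 11.65
ee_pos: [0.5025, -0.2668, -0.0031]
eef_rot: [3.14, -0.0, 0.031]
force: [-0.3, -9.0, -1.6]
finger_gap: -0.0002
```

Call:
carry_out --commands '[0, -0.1, 0, 0, 0, 0, -0.2, 0, 0, 0, 0, -0.3, 0, 0, 0, 0, -0.3, 0, 0, 0, 0, -0.3, 0, 0, 0]'

```text
t: 12.15
ee_pos: [0.5025, -0.2667, -0.0029]
eef_rot: [3.137, -0.001, 0.028]
force: [2.8, -15.5, -5.8]
finger_gap: 0.0002
```

```bash
python3 - <<'E'
from h import *
d=arm.get_image("side"); s=arm.get_state(); print(s["t"],s["ee_pos"],s["eef_rot"],s["force"])
crop(d,250,120,340,220,6,"pics/s11.png")
print(stonerect())
E
```

```text
12.2 [ 0.50247022 -0.26671481 -0.00291684] [ 3.13691715e+00 -1.26619880e-03  2.85053404e-02] [  1.88872132 -14.15313409  -4.87527309]
(15889, array([ 0.50174419, -0.17986157,  0.03923736]), ((501.8025817871094, -183.14471435546875), (48.33943557739258, 62.97711181640625), 1.9916061162948608))
```

View pics/s11.png

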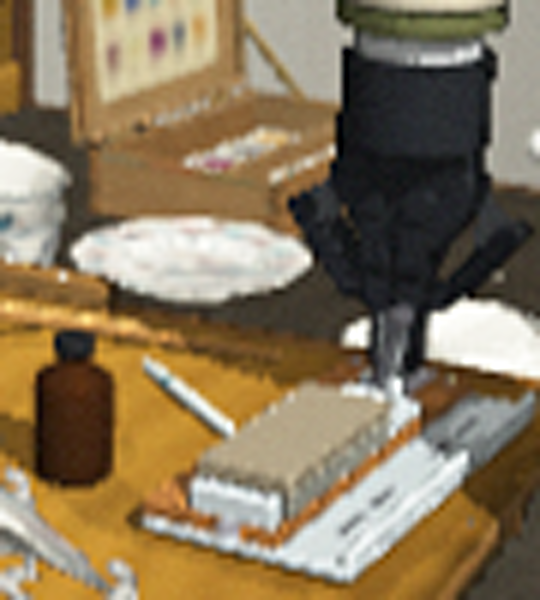

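Call:
carry_out --commands '[0, 1, 0, 0, 0, 0, 1.3, -3.5, 0, 0, -1.2, 1.2, -7.5, 0, 0, -4.3, -1, -8, 0, 0, -4.3, -2, -7.5, 0, 0]'

```text
t: 12.75
ee_pos: [0.4577, -0.2421, 0.0734]
eef_rot: [3.141, -0.001, 0.032]
force: [-0.2, 0.4, -0.5]
finger_gap: 0.0001
```

Call:
carry_out --commands '[0, 0, 1.5, 0, 0, 0, 0, 3, 0, 0, 0, 0, 4.2, 0, 0, 0, 0, 4.4, 0, 0, 0, 0, 4.4, 0, 0]'

```text
t: 13.25
ee_pos: [0.4589, -0.2429, 0.0273]
eef_rot: [-3.14, 0.001, 0.033]
force: [0.9, 0.1, 0.0]
finger_gap: 0.0001
```

```bash
cat >> h.py <<'E'
O=np.array([.501,-.2011]); YH=np.radians(1.85)
def toH(p):
    p=np.asarray(p,float); d=p[...,:2]-O; c,s=np.cos(YH),np.sin(YH)
    return np.stack([d[...,0]*c+d[...,1]*s,-d[...,0]*s+d[...,1]*c,p[...,2]],-1)*1000
E
python3 - <<'E'
from h import *
d=arm.get_image("wrist"); W=toH(cloud(d)); s=arm.get_state(); print(s["t"],toH(s["ee_pos"]).round(1),s["eef_rot"],s["force"])
cv2.imwrite("pics/w12.png",cv2.resize(d["img"],(800,600)))
m=(W[...,2]>45)&(W[...,2]<85)&(W[...,0]>-22)&(W[...,0]<40)&(W[...,1]>-70)&(W[...,1]<-10)
p=W[m]
for z in range(45,85,5):
    q=p[(p[:,2]>=z)&(p[:,2]<z+5)]
    if len(q): print(z,len(q),q.min(0).round(),q.max(0).round())
d=arm.get_image("side"); crop(d,250,120,340,220,6,"pics/s12.png")
for n in ("side","scene"):
    e=arm.get_image(n); V=toH(cloud(e)); m=(V[...,2]>50)&(V[...,2]<75)&(V[...,0]>-70)&(V[...,0]<-22)&(V[...,1]>-70)&(V[...,1]<-10); q=V[m]; print(n,q.min(0),q.max(0))
# stone/jaw
q=W[(abs(W[...,2]-39)<2)&(abs(W[...,0])<28)&(W[...,1]>-25)]; print("stone",q.min(0),q.max(0))
E
```

```text
13.3 [-43.  -40.8  27.9] [-3.14087908e+00 -4.25402832e-05  3.25093925e-02] [-0.158507    0.36973921  0.27232036]
45 35 [ -8. -38.  45.] [ -1. -35.  50.]
50 39 [ -9. -38.  50.] [ -2. -35.  55.]
55 41 [-10. -38.  55.] [ -3. -35.  60.]
60 11 [-10. -36.  60.] [ -6. -35.  63.]
65 43 [-17. -38.  65.] [ -5. -33.  70.]
70 212 [-17. -47.  70.] [ -4. -33.  75.]
75 440 [-16. -47.  75.] [ -5. -33.  79.]
side [-59.25318197 -52.28962689  58.12859647] [-31.40467269 -28.74590376  74.72270195]
scene [-53.76518183 -38.0390307   60.40091783] [-28.30564058 -25.22647715  74.9382925 ]
stone [-23.02420519 -13.24497597  37.00645066] [25.44083447 85.33827778 40.9970824 ]
```

View pics/w12.png

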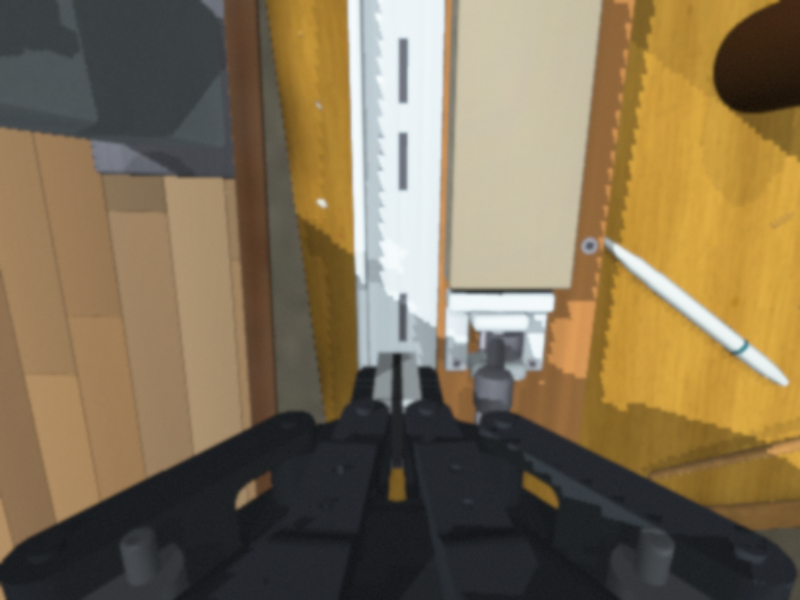

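View pics/s12.png

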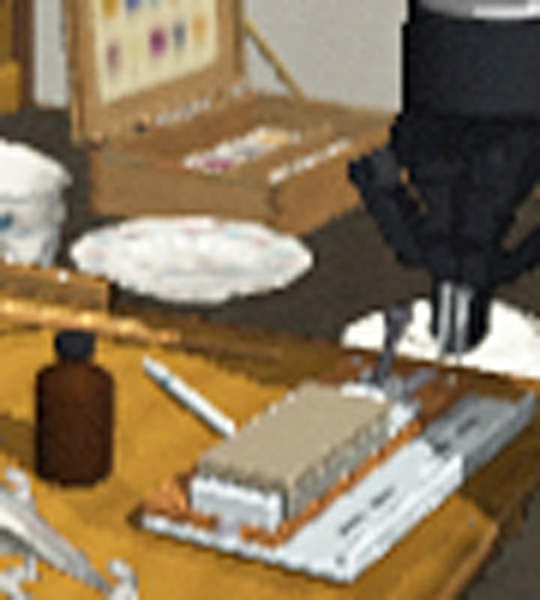

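Call:
carry_out --commands '[1, 0, 0, 0, 0, 2, 0, 0, 0, 0, 3, 0, 0, 0, 0, 3.8, 0, 0, 0, 0, 4.5, 0, 0, 0, 0]'

```text
t: 13.95
ee_pos: [0.5041, -0.2418, 0.0274]
eef_rot: [-3.141, 0.001, 0.032]
force: [-3.3, -0.3, -1.5]
finger_gap: 0.0001
```

```bash
cat >> h.py <<'E'
def lev(name):
    s=arm.get_state(); print(s["t"],"H",toH(s["ee_pos"]).round(1),s["eef_rot"].round(3),s["force"].round(1))
    e=arm.get_image("side"); crop(e,270,120,350,200,7,name)
    d=arm.get_image("wrist"); W=toH(cloud(d)); z=d["z_map"]
    cv2.imwrite(name.replace("s","w",1) if 0 else name.replace(".png","w.png"),cv2.resize(d["img"],(800,600)))
E
python3 - <<'E'
from h import *
lev("pics/l1.png")
E
```

```text
13.95 H [  1.8 -40.8  27.4] [-3.141e+00  1.000e-03  3.200e-02] [-3.3 -0.3 -1.5]
```

View pics/l1.png

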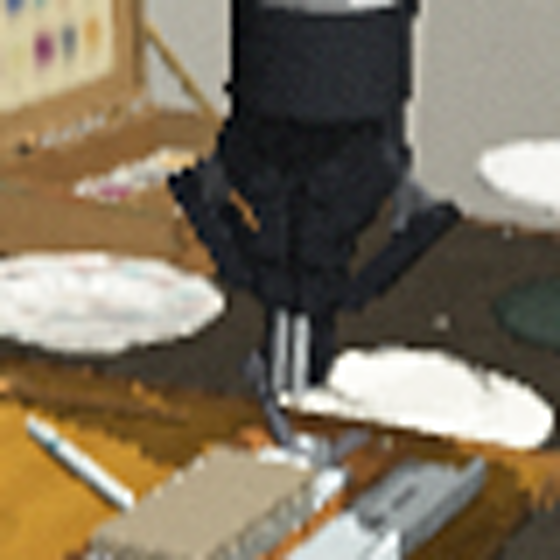

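View pics/l1w.png

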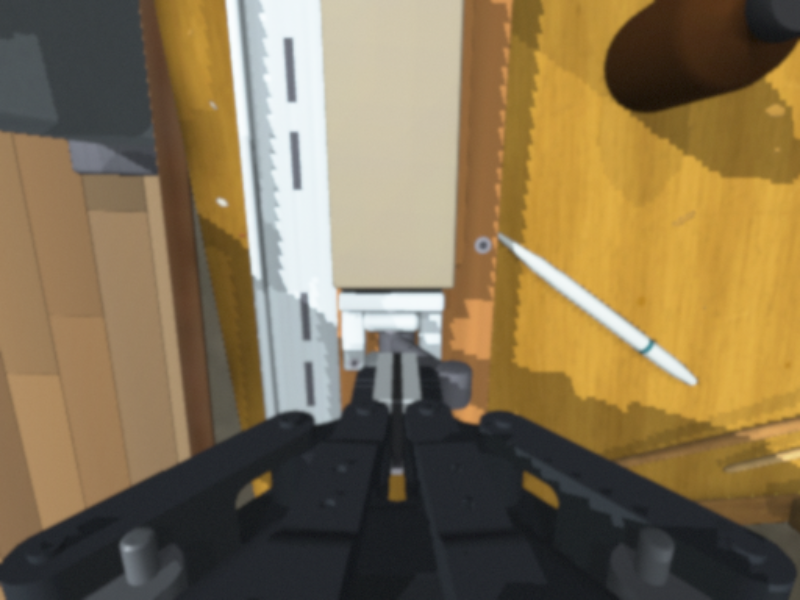

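Call:
carry_out --commands '[0.7, 0, 0, 0, 0, 1.3, 0, 0.1, 0, 0, 1.9, 0, 0.3, 0, 0, 2.4, 0, 0.6, 0, 0, 2.8, 0, 1.0, 0, 0]'

```text
t: 14.55
ee_pos: [0.5307, -0.2417, 0.0177]
eef_rot: [3.142, 0.003, 0.031]
force: [-11.0, -0.2, 2.9]
finger_gap: 0.0001
```

```bash
python3 - <<'E'
from h import *
lev("pics/l2.png")
E
```

```text
14.55 H [ 28.4 -41.5  17.7] [3.142e+00 3.000e-03 3.100e-02] [-11.   -0.2   2.9]
```

View pics/l2.png

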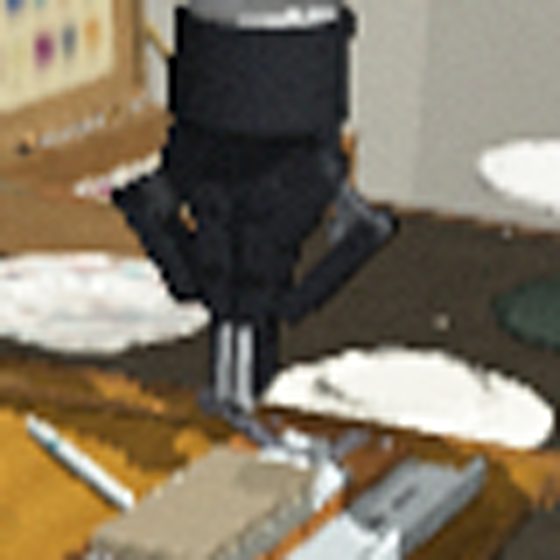

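View pics/l2w.png

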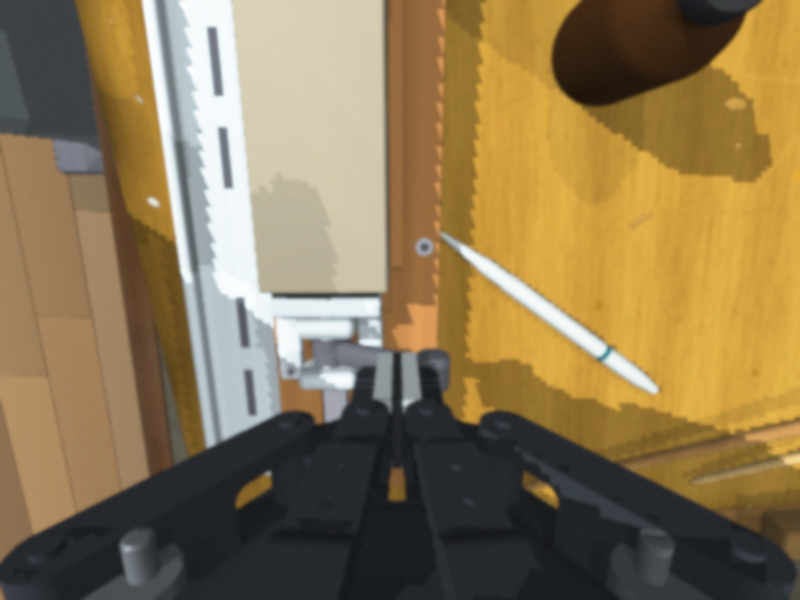

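Call:
carry_out --commands '[0.1, 0, 0.4, 0, 0, 0.2, 0, 0.8, 0, 0, 0.3, 0, 1.1, 0, 0, 0.4, 0, 1.4, 0, 0, 0.4, 0, 1.6, 0, 0]'

```text
t: 15.15
ee_pos: [0.5366, -0.2418, 0.0022]
eef_rot: [3.141, -0.001, 0.032]
force: [-0.2, -0.8, 2.3]
finger_gap: 0.0005
```

```bash
python3 - <<'E'
from h import *
lev("pics/l3.png")
E
```

```text
15.15 H [ 34.3 -41.8   2.2] [ 3.141e+00 -1.000e-03  3.200e-02] [-0.2 -0.8  2.3]
```

View pics/l3.png

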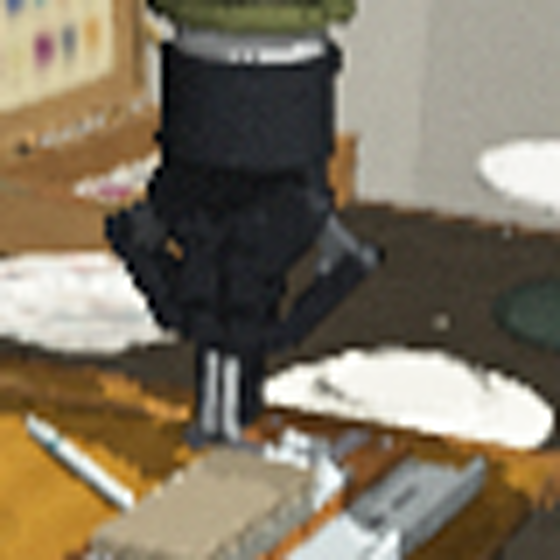

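View pics/l3w.png

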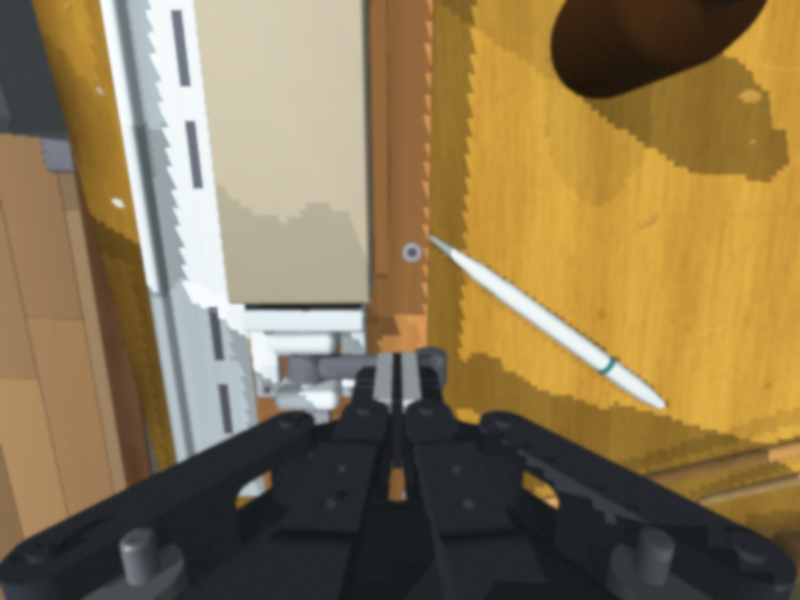

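Call:
carry_out --commands '[0.1, 0, 0.1, 0, 0, 0.2, 0, 0.2, 0, 0, 0.2, 0, 0.3, 0, 0, 0.2, 0, 0.4, 0, 0, 0.2, 0, 0.4, 0, 0]'

```text
t: 15.75
ee_pos: [0.5375, -0.2411, -0.0011]
eef_rot: [3.141, 0.001, 0.032]
force: [-8.4, 1.2, 13.6]
finger_gap: -0.0004
```

Call:
carry_out --commands '[0, 0, 0.1, 0, 0, 0, 0, 0.2, 0, 0, 0, 0, 0.3, 0, 0, 0, 0, 0.4, 0, 0, 0, 0, 0.4, 0, 0]'

```text
t: 16.25
ee_pos: [0.5379, -0.2413, -0.0021]
eef_rot: [3.14, 0.0, 0.032]
force: [-19.0, 4.5, 38.6]
finger_gap: 0.0002
```

Call:
carry_out --commands '[0, 0, -0.4, 0, 0, 0, 0, -1, 0, 0, 0, 0.2, -3, 0, 0, 0, 2.5, -6, 0, 0, -1, 5, -9, 0, 0]'

```text
t: 16.75
ee_pos: [0.531, -0.2898, 0.0847]
eef_rot: [-3.14, -0.001, 0.036]
force: [1.2, -1.0, -0.4]
finger_gap: -0.0
```

```bash
python3 - <<'E'
from h import *
arm.get_image("side")
d=arm.get_image("wrist");s=arm.get_state(); print(s["t"],toH(s["ee_pos"]),s["force"]); cv2.imwrite("pics/w20.png",cv2.resize(d["img"],(800,600))); np.savez("w20.npz",**d)
W=toH(cloud(d))
for y in (-46,-43,-40,-37,-34):
    print(y,[(x,round(float(np.median(W[(abs(W[...,0]-x)<1.5)&(abs(W[...,1]-y)<1.5)][:,2])),1)) for x in range(-20,62,4) if ((abs(W[...,0]-x)<1.5)&(abs(W[...,1]-y)<1.5)).any()])
q=W[(abs(W[...,2]-39)<2)&(abs(W[...,0])<28)&(W[...,1]>-25)]; print("stone",q.min(0),q.max(0))
d=arm.get_image("scene"); crop(d,240,110,370,220,6,"pics/c20.png")
E
```

```text
16.85 [ 26.76476632 -97.05668332  88.31880082] [ 0.20125241 -0.68991822  1.0401991 ]
-46 [(-20, 24.1), (-16, 24.4), (-12, 21.6), (-8, 22.9), (-4, 30.6), (0, 31.7), (4, 30.2), (8, 29.4), (12, 29.9), (16, 29.5), (20, 29.3), (24, 29.7), (28, 30.0), (32, 30.2), (36, 30.5), (40, 30.8), (44, 33.8), (48, 33.9), (52, 31.6), (56, -0.6), (60, -0.5)]
-43 [(-20, 24.1), (-16, 24.4), (-12, 23.8), (-8, 17.7), (-4, 30.8), (0, 31.9), (4, 31.1), (8, 30.4), (12, 30.4), (16, 30.4), (20, 30.4), (24, 30.6), (28, 30.7), (32, 31.1), (36, 30.5), (40, 31.1), (44, 33.4), (48, 34.1), (52, 31.1), (56, -0.3), (60, -0.3)]
-40 [(-20, 24.0), (-16, 24.2), (-12, 23.6), (-8, 23.2), (-4, 30.9), (0, 31.5), (4, 30.6), (8, 30.3), (12, 30.7), (16, 30.7), (20, 30.8), (24, 30.6), (28, 31.2), (32, 31.2), (36, 31.2), (40, 31.3), (44, 33.7), (48, 33.9), (52, 31.7), (56, -0.5), (60, -0.7)]
-37 [(-20, 24.1), (-16, 24.1), (-12, 23.5), (-8, 23.3), (-4, 31.2), (0, 31.7), (4, 30.0), (8, 29.0), (12, 28.3), (16, 28.0), (20, 28.1), (24, 29.0), (28, 29.4), (32, 29.7), (36, 29.0), (40, 29.3), (44, 33.9), (48, 33.8), (52, 31.8), (56, -0.4), (60, -0.3)]
-34 [(-20, 24.1), (-16, 24.3), (-12, 23.5), (-8, 34.1), (-4, 34.2), (0, 33.0), (4, 33.2), (8, 33.6), (12, 24.5), (16, 23.9), (20, 24.2), (24, 17.4), (28, 17.0), (32, 17.1), (36, 17.1), (40, 17.0), (44, 17.4), (48, 0.7), (52, -0.1), (56, -0.9), (60, -0.4)]
stone [-22.67262931 -13.72091382  37.01754398] [25.43569441 49.12074856 40.99287925]
```

View pics/w20.png

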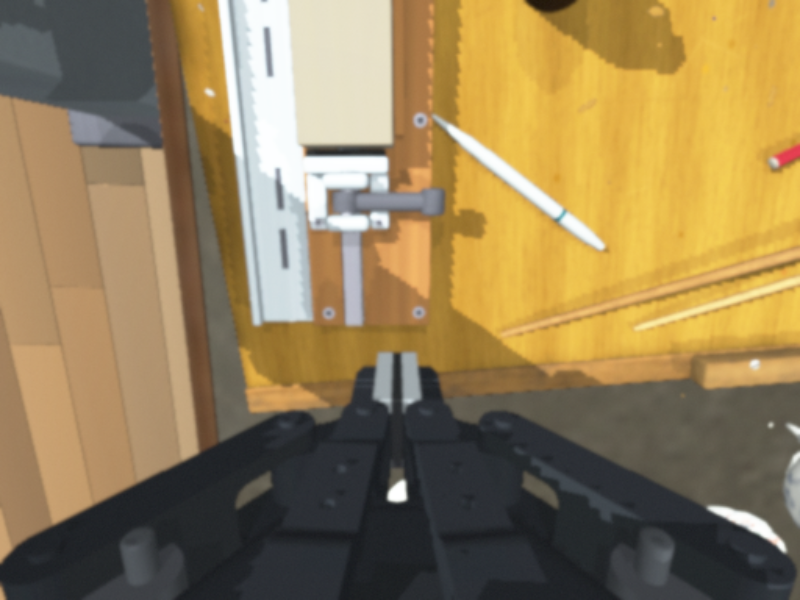

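View pics/c20.png

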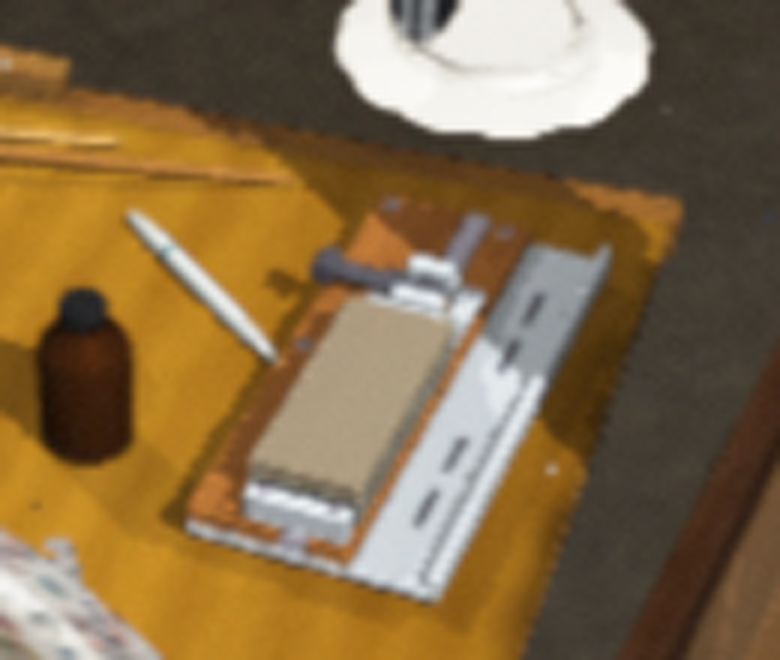

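Call:
carry_out --commands '[-0.5, 0, -4, 0, 0, -1, -3, -7, 0, 0, -2, -7, -9, 0, 0, -3, -10, -9, 0, 0, -3, -10, -9, 0, 0]'

```text
t: 17.4
ee_pos: [0.4966, -0.186, 0.1742]
eef_rot: [-3.141, -0.001, 0.04]
force: [-0.2, 0.2, 0.3]
finger_gap: -0.0001
```

```bash
python3 - <<'E'
from h import *
arm.get_image("side");arm.get_image("side")
d=arm.get_image("wrist");s=arm.get_state(); print(s["t"],toH(s["ee_pos"]),s["force"]); cv2.imwrite("pics/w21.png",cv2.resize(d["img"][40:240,150:350],(800,800))[:600]); np.savez("w21.npz",**d)
cv2.imwrite("pics/w21f.png",cv2.resize(d["img"],(800,600)))
W=toH(cloud(d))
for x in (-18,-10,0,10,18):
    print(x,[(y,round(float(np.median(W[(abs(W[...,0]-x)<2)&(abs(W[...,1]-y)<.8)][:,2])),1)) for y in list(range(-24,-6,2))+list(range(92,114,2)) if ((abs(W[...,0]-x)<2)&(abs(W[...,1]-y)<.8)).any()])
q=W[(abs(W[...,2]-39)<2)&(abs(W[...,0])<35)&(W[...,1]>-25)&(W[...,1]<115)]; print("stone",q.min(0),q.max(0),cv2.minAreaRect(q[:,:2].astype(np.float32)))
E
```

```text
17.55 [ -4.5087784    8.99005172 173.10483692] [-0.31176255 -0.07446     0.19622514]
-18 [(-24, 30.8), (-22, 31.3), (-20, 31.1), (-18, 29.7), (-14, 38.0), (-12, 38.7), (-10, 39.8), (-8, 38.8), (92, 39.3), (94, 39.4), (96, 39.0), (98, 39.1), (100, 38.5), (102, 29.5), (104, 30.9), (106, 32.1), (108, 31.4), (110, 31.0), (112, 31.4)]
-10 [(-24, 31.6), (-22, 32.2), (-20, 31.1), (-18, 30.3), (-14, 39.0), (-12, 38.7), (-10, 39.7), (-8, 38.8), (92, 39.2), (94, 38.7), (96, 38.8), (98, 39.7), (100, 39.8), (102, 30.0), (104, 30.2), (106, 31.4), (108, 31.5), (110, 31.9), (112, 30.8)]
0 [(-24, 31.8), (-22, 31.9), (-20, 31.2), (-18, 29.9), (-16, 31.5), (-14, 38.7), (-12, 39.2), (-10, 39.3), (-8, 39.4), (92, 39.7), (94, 38.9), (96, 39.0), (98, 39.1), (100, 39.1), (102, 31.5), (104, 30.1), (106, 31.4), (108, 31.0), (110, 31.2), (112, 31.9)]
10 [(-24, 31.7), (-22, 32.0), (-20, 31.0), (-18, 29.6), (-14, 38.5), (-12, 39.8), (-10, 39.4), (-8, 39.4), (92, 39.3), (94, 39.8), (96, 38.8), (98, 40.1), (100, 39.5), (102, 31.1), (104, 30.8), (106, 30.7), (108, 31.6), (110, 31.0), (112, 31.4)]
18 [(-24, 32.1), (-22, 31.1), (-20, 30.6), (-18, 28.9), (-14, 38.0), (-12, 38.8), (-10, 39.5), (-8, 39.5), (92, 39.4), (94, 38.2), (96, 38.3), (98, 38.8), (100, 38.7), (102, 30.7), (104, 29.4), (106, 31.1), (108, 31.8), (110, 31.8), (112, 31.5)]
stone [-22.86530885 -13.82750514  37.01020696] [ 25.33983829 101.25883715  40.98551328] ((1.171915054321289, 43.7584114074707), (48.00285720825195, 114.98756408691406), 0.25894400477409363)
```

View pics/w21.png

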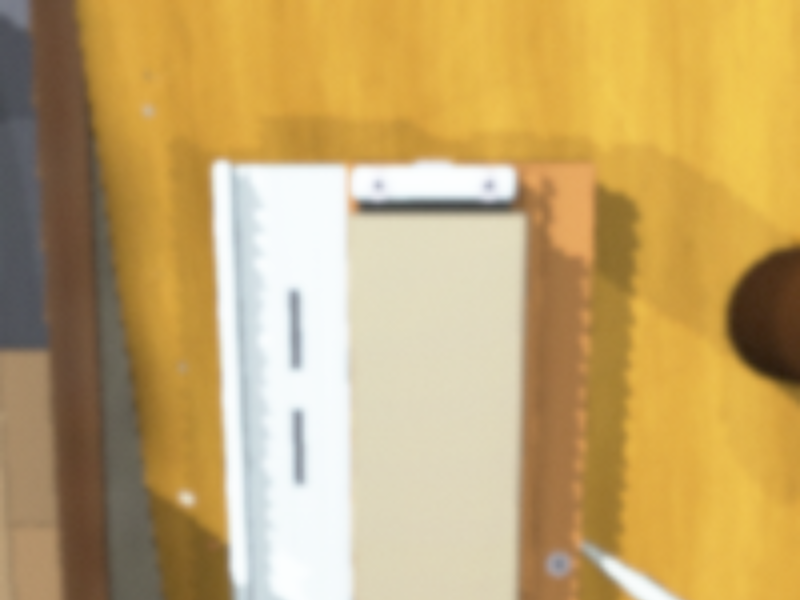

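View pics/w21f.png

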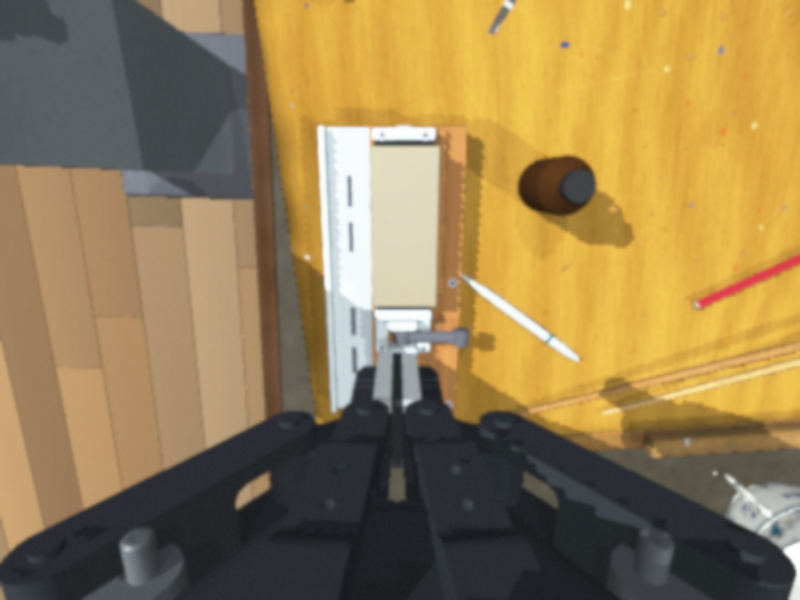

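```bash
python3 - <<'E'
from h import *
print(arm.finish_job()); s=arm.get_state(); print(s["t"],s["force"])
E
```

```text
the job is handed in; nothing more can be done
None
the job is handed in; nothing more can be done
```

The job is done and handed in at about 17.6 s of the 61 s allowed. I pushed the stone over the gutter edge onto the bed and back against the ledge. Then I slid the jaw up until it clamped the stone against the stop, and flipped the cam lever down to the back onto its end stop.

**Stone:** The last check put its centre at holder (1.2, 43.8) mm against a target of (1, 43.5). Its top was at 39 mm, square to the holder to about 0.3°. The depth profile showed no gap at the jaw or at the stop.

**Lever:** It measured about 1.54 rad, level to within about 0.03 rad, after the press ended on the stop. The wrist force there was about 43 N in total (39 N vertical), well under the 120 N limit. Only the fingertips pressed, not the gripper's body.

**Other things on the board:** The bottle and scraper looked unmoved in the last pictures. I did not measure them or the other items again. The arm was clear of everything at hand-in.

**Disagreement:** The cameras put the fingertips 30 to 35 mm higher than the reported TCP height. I worked from the camera values, and the contacts with the stone, jaw and lever came where those values predicted.

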